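Pack the drinks tray: nest the beakers, stack the snack boxes

ROBOT

A 6-joint arm with a two-finger parallel gripper is mounted at the origin on a cart in front of the work surface, level with it; the furniture and walls round the work are solid. World frame = base frame: x ahead of the robot, y to its left, z up, the work surface at z = 0. Lengths are in m, angles in rad, forces in N, time in s.
With the tool pointing down it reaches from about 0.375 to 0.9 m from the base axis. Payload 3.1 kg.
Tool frame: the origin (TCP) lies at the very end of the fingers, on their centre line; the grasp point (between the pads) lies 19 mm behind it (manip.grasp_offset is the distance from the TCP to the grasp point, in m); x points along the fingers, z is the direction in which the jaws open and shut, and the axes are right-handed (so a half turn about x gives the same grasp; the last joint's range is limited). The gripper opens to 85 mm and grips with 20 to 120 N. Pads are 22 mm wide; open, the fingers measure 114 mm over their backs; the gripper's body (76 mm by 85 mm) begins 54 mm behind the grasp point. The pads swing forward as they close: fully open they stand 13 mm farther back than shut.
Start: joints at [1.081, 0.527, 1.433, -0, 1.181, -0.178], TCP at [0.191, 0.595, 0.231] pointing down, gripper open.
Joint ranges: [-3.08, 3.08], [-0.75, 2.2], [0.22, 2.44], [-1.43, 4.57], [0, 2.65], [-2.85, 2.85]. Speed limits (rad/s): [2.79, 2.79, 3.14, 3.14, 3.14, 3.14].

INTERFACE

Orientations are given as a unit quaternion [x, y, z, w].
In Python, from station import manip gives the robot as it stands.
- The arm moves only by the tool send_rows, never from a script. Its argument "steps" is a list that holds one entry, the list of rows, each a list of 5 numbers: the closure, from 0 (fully open) to 1 (shut), then the shift along the world's x, y, z in m, then the turn about the world's z in rad. A call has 1 to 8 rows; each row is the pose to reach, as a shift and turn from the pose commanded when the call began; what a row does not reach only later rows make up. A row lasts 1/8 s, in which the tool goes at most 62.5 mm and 10.7 degrees, less where a joint would pass 70% of its speed; a pose out of reach is approached as far as the arm can. A call with a gripper value outside its range is refused whole. The fingers move at their own pace and stop on an object; "grip_force" is the grip in N (left out, the last holds). Time passes only in rows, so rows that repeat a pose let the fingers close. It gives the time, the measured TCP pose, the force and the opening at its end, in the units of the state.
- manip.sense(): the state, without advancing time (a new reading comes with each control period).
- manip.snapshot(name): name is "side" or "top" or "wrist"; returns the picture (420x560x3 uint8, red, green, blue); there is no depth.
- manip.camera_params(name): a dict with "fx", "fy", "cx", "cy" (pixels), "D" ([k1, k2, p1, p2, k3] as OpenCV has them; the pictures are not rectified), "T" (4x4, takes a point from camera to world coordinates); the wrist camera has in their place "tool_from_camera" (4x4, takes a point from camera to tool coordinates, whose origin is the TCP and whose axes are the tool frame's). Camera axes: x right, y down, z forward; pixel columns grow to the right and rows downward; lengths in m; the calibration is good to about 2 mm. A picture is of the moment at which its call begins: read the wrist's pose just before it. camera_params takes no time and is no camera call.
- manip.sign_off(): hands the job in, once; it reports no verdict.
The state is a dict: "t": time; "q": joint angles; "qd": joint speeds; "tau": joint torques, N m; "tcp_pos": TCP position; "tool_rot": TCP orientation; "force": force on the tool from outside, world axes, zero at the start; "ft_torque": the same for the moment, N m; "finger_gap": opening from 0.0 (shut) to 1.0 (fully open).
Only numpy, scipy, OpenCV 4.12 (cv2) and the standard library are available. Lean on these libraries where they do the work, as an engineer would, in place of code of your own. Each camera call takes 0.05 s, during which the arm holds its last target.

TASK

Get the serving tray ready to be carried off: take the salt shaker out of it and stand it upright on the worktop, nest all the beakers upright in a single stack on the cork disc, and stack all the closed boxes squarely in one column on the dark rubber mat, each foot inside the rim of the lid below. Lower each beaker gently into the one below until it just rests there, without dropping it or pressing it in tight, and leave the other things on the worktop where they are.

Things in the scene. Friction and masses are not known exactly. Their poses are not given: they have to be found in the camera images.
- tray: shallow wooden tray, fixed, 150 mm (its x) by 290 mm (its y), floor 8 mm thick, rim 8 mm wide standing 16 mm above the worktop, a thin steel handle outside each short end (reaching 18 mm out, below the rim); origin: centre of its underside, z up. Behind it stands an oven whose door handle (0.23 m up) reaches out to x = 0.575 for y below 0; a tall waste bin stands on the left, beyond y = 0.48
- cork_disc (a point): centre of the round cork inlay, 96 mm across, flush in the tray floor: where the beakers go; axes as the tray's, floor level (8 mm above the worktop), 70 mm from the tray's centre towards its +y end
- box_mat (a point): centre of the dark rectangular rubber inlay, 116 mm (tray x) by 88 mm (tray y), flush in the tray floor: where the boxes go; axes as the tray's, floor level, 70 mm from the tray's centre towards its -y end
- beaker_a: tapered tumbler, grey-green, steel lip and lining; foot 44 mm across, rim 64 mm, 84 mm high, wall 4.4 mm, inner floor 10 mm up, 0.14 kg; origin: centre of underside, z up its axis. Set loosely into another it rests on the tapered walls, its foot 36 to 40 mm above the lower one's foot (that much stands out above the lower rim); a push of 20 N or a fall of 2 cm jams it. May be absent (None)
- beaker_b: tapered tumbler, tan orange, steel lip and lining; foot 44 mm across, rim 64 mm, 84 mm high, wall 4.4 mm, inner floor 10 mm up, 0.14 kg; origin: centre of underside, z up its axis. Set loosely into another it rests on the tapered walls, its foot 36 to 40 mm above the lower one's foot (that much stands out above the lower rim); a push of 20 N or a fall of 2 cm jams it. May be absent (None)
- beaker_c: tapered tumbler, cream, steel lip and lining; foot 44 mm across, rim 64 mm, 84 mm high, wall 4.4 mm, inner floor 10 mm up, 0.14 kg; origin: centre of underside, z up its axis. Set loosely into another it rests on the tapered walls, its foot 36 to 40 mm above the lower one's foot (that much stands out above the lower rim); a push of 20 N or a fall of 2 cm jams it. May be absent (None)
- beaker_d: tapered tumbler, dull purple, steel lip and lining; foot 44 mm across, rim 64 mm, 84 mm high, wall 4.4 mm, inner floor 10 mm up, 0.14 kg; origin: centre of underside, z up its axis. Set loosely into another it rests on the tapered walls, its foot 36 to 40 mm above the lower one's foot (that much stands out above the lower rim); a push of 20 N or a fall of 2 cm jams it. May be absent (None)
- box_a: closed food-storage box, white with a light grey snap lid, 96 mm long (its x), 68 mm wide (its y), 32 mm high over the lid's rim, about 0.2 kg, made to stack: an inset foot (86 by 58 mm, 5 mm high) that sits with 3 mm play inside the raised rim (4 mm high, 92 by 64 mm inside) of the lid below, so each box in a column stands 28 mm above the one below; origin: centre of its underside, z up. May be absent (None)
- box_b: closed food-storage box, white with a blue snap lid, 96 mm long (its x), 68 mm wide (its y), 32 mm high over the lid's rim, about 0.2 kg, made to stack: an inset foot (86 by 58 mm, 5 mm high) that sits with 3 mm play inside the raised rim (4 mm high, 92 by 64 mm inside) of the lid below, so each box in a column stands 28 mm above the one below; origin: centre of its underside, z up. May be absent (None)
- box_c: closed food-storage box, white with a sage green snap lid, 96 mm long (its x), 68 mm wide (its y), 32 mm high over the lid's rim, about 0.2 kg, made to stack: an inset foot (86 by 58 mm, 5 mm high) that sits with 3 mm play inside the raised rim (4 mm high, 92 by 64 mm inside) of the lid below, so each box in a column stands 28 mm above the one below; origin: centre of its underside, z up. May be absent (None)
- salt_shaker: glass salt shaker with a grey domed top, 44 mm across up to 74 mm high, top 34 mm across, 90 mm high, 0.1 kg, left standing somewhere in the tray; origin: centre of its underside, z up
- tin_tuna: bystander: flat round tin, 86 mm across, 40 mm high, behind the work; origin: centre of its underside
- tin_small: bystander: small round tin, 57 mm across, 72 mm high, behind the work; origin: centre of its underside
- vial: bystander: dropper bottle, 33 mm across, 102 mm high, behind the work; origin: centre of its underside
- garlic: bystander: garlic bulb, about 60 mm, between tray and oven; origin: centre of its underside

How it is judged:
At the end, for the whole second after the job is handed in: Beakers upright in one nested stack, axes within 6 mm, 28 mm of the disc's centre, feet 36-41 mm apart (4 mm spare); boxes level in one column, feet inside lid rims, layers 28 mm (2.5 mm spare), 30 mm of the mat's centre; shaker upright on the worktop off the tray; all at rest ((z of beaker_a in the frame of cork_disc between -0.004 and 0.005 m or z of beaker_a in the frame of cork_disc between 0.032 and 0.046 m or z of beaker_a in the frame of cork_disc between 0.068 and 0.087 m or z of beaker_a in the frame of cork_disc between 0.104 and 0.128 m) and angle between each of beaker_a, beaker_b, beaker_c, beaker_d, salt_shaker's own z axis and vertical below 0.1 rad and horizontal distance between each of beaker_a, beaker_b, beaker_c, beaker_d and cork_disc below 0.028 m and linear speed of each of beaker_a, beaker_b, beaker_c, beaker_d, box_a, box_b, box_c, salt_shaker below 0.02 m/s and (z of beaker_b in the frame of cork_disc between -0.004 and 0.005 m or z of beaker_b in the frame of cork_disc between 0.032 and 0.046 m or z of beaker_b in the frame of cork_disc between 0.068 and 0.087 m or z of beaker_b in the frame of cork_disc between 0.104 and 0.128 m) and (z of beaker_c in the frame of cork_disc between -0.004 and 0.005 m or z of beaker_c in the frame of cork_disc between 0.032 and 0.046 m or z of beaker_c in the frame of cork_disc between 0.068 and 0.087 m or z of beaker_c in the frame of cork_disc between 0.104 and 0.128 m) and (z of beaker_d in the frame of cork_disc between -0.004 and 0.005 m or z of beaker_d in the frame of cork_disc between 0.032 and 0.046 m or z of beaker_d in the frame of cork_disc between 0.068 and 0.087 m or z of beaker_d in the frame of cork_disc between 0.104 and 0.128 m) and horizontal distance between beaker_a and beaker_b below 0.006 m and horizontal distance between each of beaker_a, beaker_b and beaker_c below 0.006 m and horizontal distance between each of beaker_a, beaker_b, beaker_c and beaker_d below 0.006 m and (z of box_a in the frame of box_mat between -0.0025 and 0.0025 m or z of box_a in the frame of box_mat between 0.0255 and 0.0305 m or z of box_a in the frame of box_mat between 0.0535 and 0.0585 m) and angle between each of box_a, box_b, box_c's own z axis and vertical below 0.045 rad and horizontal distance between each of box_a, box_b, box_c and box_mat below 0.03 m and (z of box_b in the frame of box_mat between -0.0025 and 0.0025 m or z of box_b in the frame of box_mat between 0.0255 and 0.0305 m or z of box_b in the frame of box_mat between 0.0535 and 0.0585 m) and (z of box_c in the frame of box_mat between -0.0025 and 0.0025 m or z of box_c in the frame of box_mat between 0.0255 and 0.0305 m or z of box_c in the frame of box_mat between 0.0535 and 0.0585 m) and horizontal distance between box_a and box_b below 0.012 m and angle between the x axis of box_a and the x axis of box_b, either way round below 0.17 rad and horizontal distance between each of box_a, box_b and box_c below 0.012 m and angle between the x axis of each of box_a, box_b and the x axis of box_c, either way round below 0.17 rad and height (world z) of salt_shaker between -0.01 and 0.005 m and contact force between salt_shaker and tray below 0.01 N); the robot touches nothing.
It fails at once if one beaker is rammed, dropped or pressed into another (contact forces on the tapered walls between two beakers add up to more than 100 N, as about 24 N of downward push or a fall of 2 cm gives) (contact force between beaker_a and beaker_b above 100 N or contact force between any of beaker_a, beaker_b and beaker_c above 100 N or contact force between any of beaker_a, beaker_b, beaker_c and beaker_d above 100 N).
It fails at once if a bystander (tuna tin, small tin, dropper bottle, garlic) is shoved more than 4 cm (distance of any of tin_tuna, tin_small, vial, garlic from where it was at the start of the episode above 0.04 m).
Of beaker_a, beaker_b, beaker_c, beaker_d only 3 to 4 are there at a start; the rules pass over those that are not, and their reading is None.
Of box_a, box_b, box_c only 2 to 3 are there at a start; the rules pass over those that are not, and their reading is None.
At some moment in a run one of box_a, box_b, box_c may be knocked a few centimetres aside while the robot is not near it.
It also fails if it takes over 210 s, if anything falls off the work surface, if the arm or the gripper's body presses on something with over 40 N, if the wrist force passes 120 N, or if a joint passes its speed limit or range.

## Working session

There is one attempt and no reset: what is moved stays moved. The work goes in short steps, Python scripts to look and compute and a tool call to move; the robot and the scene stay as the last step left them, time stands still between calls to the robot, and variables do not carry over. Pictures are saved under pics/ and viewed, and the job is handed in when it is done.

Besides the shell and the picture viewer there is one more tool, called after "Request:" by a JSON object that holds its "method" and its "body". send_rows: Moves the arm, as the interface text tells. Its arguments: {"type":"object","properties":{"steps":{"type":"array","items":{"type":"array","items":{"type":"array","items":{"type":"number"}}}},"grip_force":{"type":"number"}},"required":["steps"]}

```bash
ls; mkdir -p pics; cat > h.py <<'E'
import sys; sys.path.insert(0,'.')
import numpy as np, cv2
from station import manip
def snap(n,f):
    im=manip.snapshot(n); cv2.imwrite('pics/'+f+'.png',im[:,:,::-1]); return im
E
python3 - <<'E'
from h import *
s=manip.sense()
print({k:np.round(v,3) for k,v in s.items()})
for n in("side","top","wrist"):
    snap(n,n+'0'); p=manip.camera_params(n); print(n,{k:np.round(v,4).tolist() for k,v in p.items()})
print(manip.grasp_offset)
E
```

```text
pics
{'t': np.float64(0.0), 'q': array([ 1.081,  0.528,  1.434, -0.   ,  1.181, -0.179]), 'qd': array([ 0.001,  0.   ,  0.001, -0.001, -0.   ,  0.001]), 'tau': array([-1.0000e-03, -4.4234e+01, -1.7803e+01, -0.0000e+00,  8.0000e-03,
        0.0000e+00]), 'tcp_pos': array([0.191, 0.594, 0.23 ]), 'tool_rot': array([-0.417,  0.572,  0.416,  0.571]), 'force': array([-0.255, -0.046,  0.258]), 'ft_torque': array([0.01 , 0.037, 0.021]), 'finger_gap': np.float64(1.0)}
side {'fx': 486.9699, 'fy': 486.9699, 'cx': 286.7951, 'cy': 208.3733, 'D': [0.0499, 0.0, 0.0, 0.0, 0.0], 'T': [[-0.9833, -0.1204, 0.1367, 0.3922], [-0.1821, 0.6333, -0.7522, 0.975], [0.0039, -0.7645, -0.6446, 0.8265], [0.0, 0.0, 0.0, 1.0]]}
top {'fx': 420.6994, 'fy': 420.6994, 'cx': 281.8659, 'cy': 209.6966, 'D': [-0.1331, 0.0, 0.0, 0.0, 0.0], 'T': [[-0.0259, -0.9859, 0.1654, 0.3455], [-0.9996, 0.0278, 0.0089, 0.0197], [-0.0133, -0.1651, -0.9862, 1.2008], [0.0, 0.0, 0.0, 1.0]]}
wrist {'fx': 337.5409, 'fy': 337.5409, 'cx': 278.0626, 'cy': 211.3877, 'D': [0.0067, 0.0, 0.0, 0.0, 0.0], 'tool_from_camera': [[-0.0, -0.3077, 0.9515, -0.1437], [0.0002, -0.9515, -0.3077, 0.0791], [1.0, 0.0002, 0.0001, -0.0005], [0.0, 0.0, 0.0, 1.0]]}
0.0187
```

View pics/top0.png

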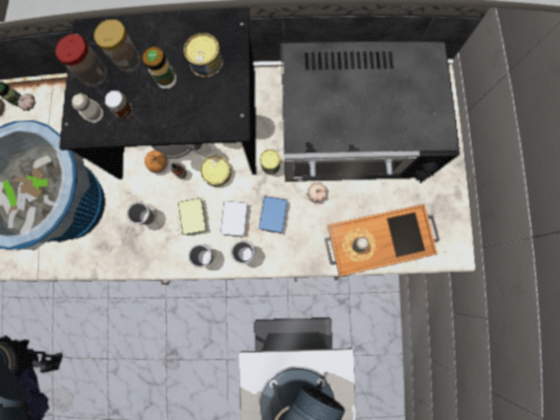

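View pics/side0.png

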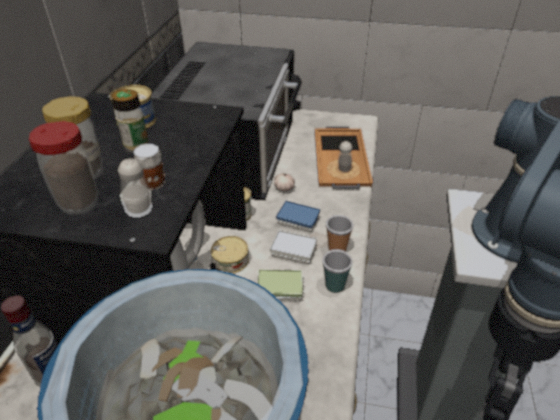

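View pics/wrist0.png

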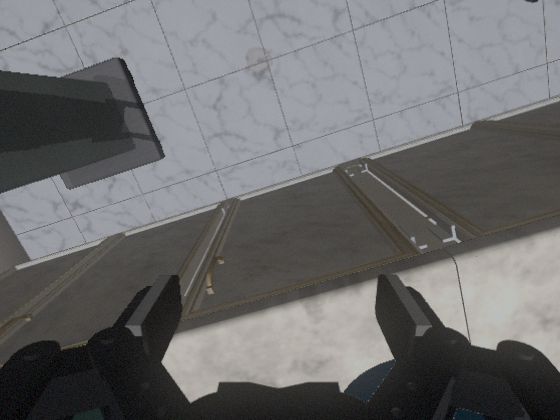

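```bash
cat >> h.py <<'E'
def ray(n,uv,pose=None):
    p=manip.camera_params(n); K=np.array([[p['fx'],0,p['cx']],[0,p['fy'],p['cy']],[0,0,1]])
    if n=='wrist':
        from scipy.spatial.transform import Rotation as R
        M=np.eye(4); M[:3,:3]=R.from_quat(pose['tool_rot']).as_matrix(); M[:3,3]=pose['tcp_pos']; T=M@np.array(p['tool_from_camera'])
    else: T=np.array(p['T'])
    u=cv2.undistortPoints(np.array(uv,float).reshape(-1,1,2),K,np.array(p['D'],float)).reshape(-1,2)
    d=np.c_[u,np.ones(len(u))]@T[:3,:3].T
    return T[:3,3],d
def px2pl(n,uv,z,pose=None):
    o,d=ray(n,uv,pose); return o+d*((z-o[2])/d[:,2])[:,None]
def proj(n,P,pose=None):
    p=manip.camera_params(n); K=np.array([[p['fx'],0,p['cx']],[0,p['fy'],p['cy']],[0,0,1]])
    if n=='wrist':
        from scipy.spatial.transform import Rotation as R
        M=np.eye(4); M[:3,:3]=R.from_quat(pose['tool_rot']).as_matrix(); M[:3,3]=pose['tcp_pos']; T=M@np.array(p['tool_from_camera'])
    else: T=np.array(p['T'])
    Ti=np.linalg.inv(T)
    r,_=cv2.Rodrigues(Ti[:3,:3]); return cv2.projectPoints(np.array(P,float).reshape(-1,3),r,Ti[:3,3],K,np.array(p['D'],float))[0].reshape(-1,2)
E
python3 - <<'E'
from h import *
im=cv2.imread('pics/top0.png')
cv2.imwrite('pics/t_a.png',cv2.resize(im[180:285,110:310],None,fx=4,fy=4,interpolation=cv2.INTER_CUBIC))
cv2.imwrite('pics/t_b.png',cv2.resize(im[180:285,290:450],None,fx=5,fy=5,interpolation=cv2.INTER_CUBIC))
im=cv2.imread('pics/side0.png')
cv2.imwrite('pics/s_a.png',cv2.resize(im[110:310,220:400],None,fx=3,fy=3,interpolation=cv2.INTER_CUBIC))
print(px2pl('top',[[202,256],[243,252],[139,214]],0.084))
print(px2pl('top',[[191,217],[234,218],[273,215]],0.03))
print(px2pl('top',[[382,241],[362,243]],0.016))
E
```

```text
[[0.41361879 0.24588842 0.084     ]
 [0.42176244 0.13590898 0.084     ]
 [0.53185025 0.421823   0.084     ]]
[[0.52807916 0.28872842 0.03      ]
 [0.52188959 0.16585715 0.03      ]
 [0.52739739 0.05556537 0.03      ]]
[[ 0.44623822 -0.2511437   0.016     ]
 [ 0.44237472 -0.19367717  0.016     ]]
```

View pics/t_a.png

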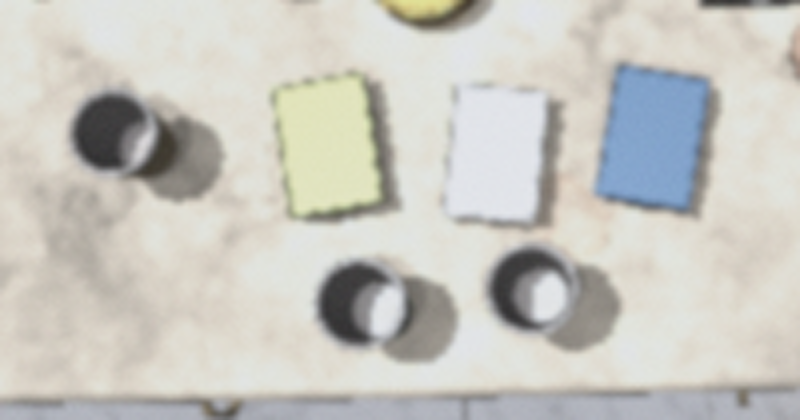

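View pics/t_b.png

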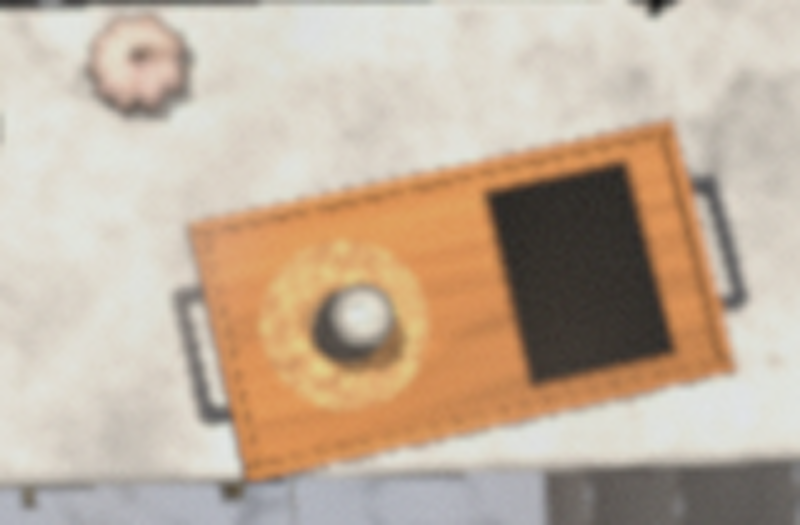

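View pics/s_a.png

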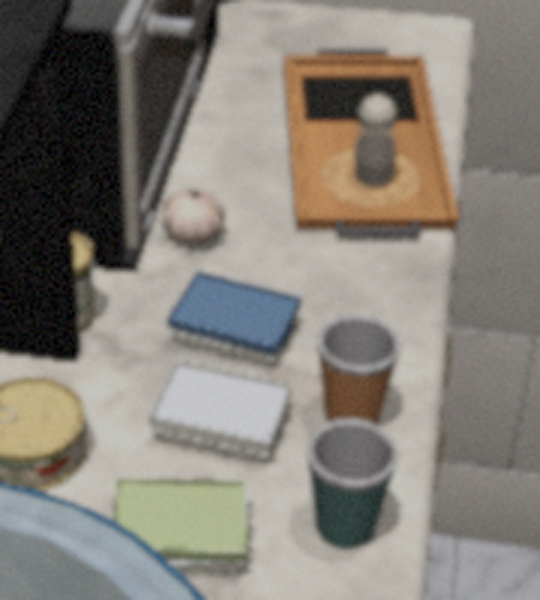

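```bash
cat >> h.py <<'E'
from scipy.spatial.transform import Rotation as R
def jaw(s=None):
    s=s or manip.sense(); m=R.from_quat(s['tool_rot']).as_matrix(); z=m[:,2]; return np.arctan2(z[1],z[0]), m[:,0]
def boxes(im,cam='top',pose=None,zl=0.032,big=80):
    hsv=cv2.cvtColor(im,cv2.COLOR_RGB2HSV); out={}
    rng={'c':((28,50,100),(48,255,255)),'b':((100,90,80),(125,255,255))}
    for k,(l,h) in rng.items():
        m=cv2.inRange(hsv,l,h); 
        cs,_=cv2.findContours(m,cv2.RETR_EXTERNAL,cv2.CHAIN_APPROX_NONE)
        for c in cs:
            if cv2.contourArea(c)<big: continue
            P=px2pl(cam,c.reshape(-1,2),zl,pose)[:,:2].astype(np.float32)
            r=cv2.minAreaRect(P*1000); (w,hh)=r[1]; a=r[2]
            if hh>w: w,hh,a=hh,w,a+90
            if 80<w<110 and 55<hh<80: out[k]=(np.array(r[0])/1000,w,hh,np.deg2rad((a+90)%180-90))
    return out
E
python3 - <<'E'
from h import *
im=cv2.imread('pics/top0.png')[:,:,::-1].copy()
print(jaw())
for k,v in boxes(im).items(): print(k,v)
hsv=cv2.cvtColor(im,cv2.COLOR_RGB2HSV)
print('white box px',hsv[218,234],hsv[230,260],'green',hsv[217,191],'blue',hsv[215,273],hsv[230,340],hsv[235,405])
def rect(m,z,minA):
    cs,_=cv2.findContours(m,cv2.RETR_EXTERNAL,cv2.CHAIN_APPROX_NONE)
    for c in cs:
        if cv2.contourArea(c)>minA:
            P=px2pl('top',c.reshape(-1,2),z)[:,:2].astype(np.float32); r=cv2.minAreaRect(P*1000); print(np.round(r[0],1),np.round(r[1],1),r[2])
roi=np.zeros(hsv.shape[:2],np.uint8); roi[195:285,320:450]=255
m=cv2.inRange(hsv,(5,120,60),(30,255,255))&roi
m=cv2.morphologyEx(m,cv2.MORPH_OPEN,np.ones((3,3)))
print('tray');rect(m,0.016,1000)
roi[:]=0; roi[205:265,382:430]=255
print('mat');rect(cv2.inRange(hsv,(0,0,0),(180,255,70))&roi,0.008,300)
roi[:]=0; roi[195:242,218:252]=255
m=cv2.inRange(hsv,(105,5,150),(135,60,255))&roi
print('white');rect(m,0.032,300)
f=lambda l:(np.array(l)+.5)/4-.5+[110,180]
print(px2pl('top',f([[116,133],[363,303],[533,289]]),0.084))
g=lambda l:(np.array(l)+.5)/5-.5+[290,180]
print('shaker top',px2pl('top',g([[361,314]]),0.088),'cork',px2pl('top',g([[344,324]]),0.008), 'garlic',px2pl('top',g([[140,65]]),0.03))
E
```

```text
(np.float64(1.2599418026526323), array([-8.11781188e-04, -1.48639795e-03, -9.99998566e-01]))
b (array([0.52961285, 0.0555433 ]), 88.08204650878906, 58.846534729003906, np.float64(-0.17297910386142623))
white box px [109   9 233] [ 16  22 197] green [ 32  40 227] blue [105  90 202] [ 14 138 223] [13 55 56]
tray
[ 451.6 -252.7] [145.8 288. ] 10.799690246582031
mat
[ 464.9 -322.7] [107.2  79. ] 10.23229694366455
white
[523.5 167. ] [65.8 95. ] 83.50546264648438
[[0.53500844 0.42298632 0.084     ]
 [0.4153768  0.25027721 0.084     ]
 [0.42210263 0.13623787 0.084     ]]
shaker top [[ 0.43810039 -0.18026273  0.088     ]] cork [[ 0.4393627  -0.18459899  0.008     ]] garlic [[ 0.58821552 -0.07257505  0.03      ]]
```

Request:
{"method": "send_rows", "body": {"steps": [[[0,0.06,-0.195,0.02,-0.2],[0,0.06,-0.195,0.02,-0.4],[0,0.06,-0.195,0.02,-0.6],[0,0.23,-0.395,0.02,-0.7],[0,0.23,-0.395,0.02,-0.8],[0,0.23,-0.395,0.02,-1.0],[0,0.23,-0.395,0.02,-1.1],[0,0.23,-0.395,0.02,-1.26]]]}}

```text
t: 1.15
tcp_pos: [0.4231, 0.1975, 0.2514]
tool_rot: [0.003, 0.707, -0.003, 0.707]
force: [0.2, -0.4, -0.2]
finger_gap: 0.997
```

Request:
{"method": "send_rows", "body": {"steps": [[[0,0.02,-0.38,-0.03,0],[0,0.02,-0.38,-0.03,0],[0,0.02,-0.38,-0.03,0],[0,0.02,-0.38,-0.03,0],[0,0.02,-0.38,-0.03,0],[0,0.02,-0.38,-0.03,0],[0,0.02,-0.38,-0.03,0],[0,0.02,-0.38,-0.03,0]]]}}

```text
t: 2.15
tcp_pos: [0.4405, -0.1798, 0.2209]
tool_rot: [0.001, 0.708, -0.0, 0.707]
force: [0.2, 0.7, 0.0]
finger_gap: 1.002
```

```bash
python3 - <<'E'
from h import *
s=manip.sense(); im=snap('wrist','w1'); print(s['t'],s['tcp_pos'],jaw(s)[0],s['q'],s['force'])
print(proj('wrist',[[.438,-.180,.09],[.438,-.18,.008],[.4385,-.184,.008],[.4647,-.3215,.008]],s))
E
```

```text
2.15 [ 0.44053735 -0.17981073  0.22091977] -0.0015470432685552391 [-6.23235900e-01  3.43736909e-01  1.80737042e+00  4.88400427e-04
  9.92217523e-01 -6.21955500e-01] [0.23281563 0.7241216  0.0265783 ]
[[275.63075954 200.1564028 ]
 [276.32926671 179.18283777]
 [276.80251952 182.81310013]
 [298.81741061 294.31138447]]
```

View pics/w1.png

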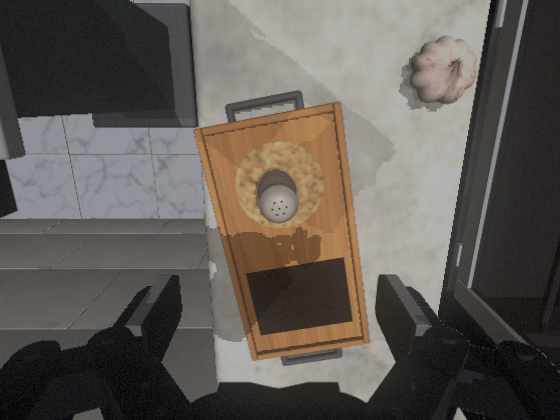

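```bash
python3 - <<'E'
from h import *
s=manip.sense(); im=cv2.imread('pics/w1.png')[:,:,::-1].copy()
print('shaker',px2pl('wrist',[[279,204]],.088,s))
hsv=cv2.cvtColor(im,cv2.COLOR_RGB2HSV)
def rect(m,z,minA):
    cs,_=cv2.findContours(m,cv2.RETR_EXTERNAL,cv2.CHAIN_APPROX_NONE)
    for c in cs:
        if cv2.contourArea(c)>minA:
            P=px2pl('wrist',c.reshape(-1,2),z,s)[:,:2].astype(np.float32); r=cv2.minAreaRect(P*1000); print(np.round(r[0],1),np.round(r[1],1),r[2],proj('wrist',[r[0][0]/1e3,r[0][1]/1e3,z],s))
roi=np.zeros(hsv.shape[:2],np.uint8); roi[258:337,244:355]=255
print('mat');rect(cv2.inRange(hsv,(0,0,0),(180,255,60))&roi,.008,3000)
roi[:]=0; roi[95:370,190:375]=255
m=cv2.inRange(hsv,(3,90,50),(25,255,255))&roi
m=cv2.morphologyEx(m,cv2.MORPH_OPEN,np.ones((3,3)))
print('tray');rect(m,.016,10000)
m=cv2.inRange(hsv,(12,60,150),(25,150,255))&roi
E
```

```text
shaker [[ 0.4407391  -0.18299278  0.088     ]]
mat
[ 466.1 -324.7] [114.8  87.5] 10.497040748596191 [[299.78388847 297.37740474]]
tray
[ 453.5 -255.1] [149.1 289.9] 10.529664039611816 [[290.28233793 247.1365091 ]]
```

Request:
{"method": "send_rows", "body": {"steps": [[[0,0,-0.003,-0.06,0],[0,0,-0.003,-0.12,0],[0,0,-0.003,-0.16,0],[0,0,-0.003,-0.183,0],[1,0,-0.003,-0.183,0],[1,0,-0.003,-0.183,0],[1,0,-0.003,-0.183,0],[1,0,-0.003,-0.183,0]]], "grip_force": 30}}

```text
t: 3.2
tcp_pos: [0.4415, -0.1829, 0.0398]
tool_rot: [-0.0, 0.707, -0.0, 0.708]
force: [-0.1, 1.2, 7.4]
finger_gap: 0.457
```

Request:
{"method": "send_rows", "body": {"steps": [[[1,0,0,0,0],[1,0,0,0,0],[1,0,0,0.03,0],[1,0,0,0.08,0],[1,0,0,0.12,0],[1,0,0,0.12,0]]]}}

```text
t: 3.95
tcp_pos: [0.4431, -0.1842, 0.1617]
tool_rot: [-0.002, 0.705, -0.002, 0.71]
force: [0.0, 0.3, -1.9]
finger_gap: 0.454
```

```bash
python3 - <<'E'
from h import *
s=manip.sense(); im=snap('wrist','w2'); print(s['t'],s['tcp_pos'],s['finger_gap'],s['force'])
E
```

```text
3.95 [ 0.44307155 -0.18424971  0.16173467] 0.4544486424503563 [ 0.03321179  0.3060546  -1.9220551 ]
```

View pics/w2.png

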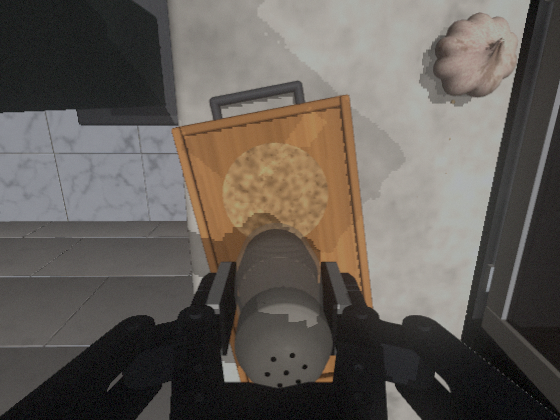

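Request:
{"method": "send_rows", "body": {"steps": [[[1,-0.01,0.06,0,0],[1,-0.02,0.12,0,0],[1,-0.02,0.165,0,0],[1,-0.02,0.165,-0.06,0],[1,-0.02,0.165,-0.1,0],[1,-0.02,0.165,-0.115,0],[1,-0.02,0.165,-0.12,0],[1,-0.02,0.165,-0.122,0]]]}}

```text
t: 5.0
tcp_pos: [0.4207, -0.0179, 0.0358]
tool_rot: [0.0, 0.708, 0.0, 0.707]
force: [-0.1, 0.4, -1.1]
finger_gap: 0.454
```

Request:
{"method": "send_rows", "body": {"steps": [[[1,0,0,-0.002,0],[1,0,0,-0.004,0],[1,0,0,-0.004,0]]]}}

```text
t: 5.38
tcp_pos: [0.4213, -0.018, 0.0326]
tool_rot: [-0.0, 0.707, -0.0, 0.707]
force: [-0.2, 0.2, -1.0]
finger_gap: 0.452
```

Request:
{"method": "send_rows", "body": {"steps": [[[1,0,0,-0.001,0],[1,0,0,-0.002,0],[1,0,0,-0.002,0]]]}}

```text
t: 5.75
tcp_pos: [0.4213, -0.018, 0.0317]
tool_rot: [-0.0, 0.706, -0.0, 0.708]
force: [-1.7, -0.2, 14.9]
finger_gap: 0.454
```

Request:
{"method": "send_rows", "body": {"steps": [[[0,0,0,0,0],[0,0,0,0,0],[0,0,0,0,0],[0,0,0,0.06,0],[0,0,0,0.12,0],[0,0,0.01,0.18,-0.18],[0,0.02,0.06,0.24,-0.36],[0,0.05,0.12,0.24,-0.54]]]}}

```text
t: 6.75
tcp_pos: [0.462, 0.0783, 0.2692]
tool_rot: [0.184, 0.68, -0.183, 0.686]
force: [0.4, -0.4, -1.1]
finger_gap: 0.999
```

Request:
{"method": "send_rows", "body": {"steps": [[[0,0.02,0.03,0,-0.18],[0,0.03,0.07,0,-0.36],[0,0.03,0.07,0,-0.54],[0,0.03,0.07,0,-0.72],[0,0.03,0.07,0,-0.9],[0,0.03,0.07,0,-1.03],[0,0.03,0.07,0,-1.03],[0,0.03,0.07,0,-1.03]]]}}

```text
t: 7.75
tcp_pos: [0.4899, 0.1479, 0.2653]
tool_rot: [0.493, 0.507, -0.494, 0.506]
force: [-0.1, 1.0, -0.4]
finger_gap: 1.0
```

```bash
python3 - <<'E'
from h import *
s=manip.sense(); im=snap('wrist','w3'); print(s['t'],s['tcp_pos'],s['finger_gap'],s['force'],jaw(s)[0])
snap('top','top3')
E
```

```text
7.75 [0.48994387 0.14792745 0.26534866] 0.9998107389542739 [-0.07219729  1.00880137 -0.41035802] -1.5446408805606604
```

View pics/w3.png

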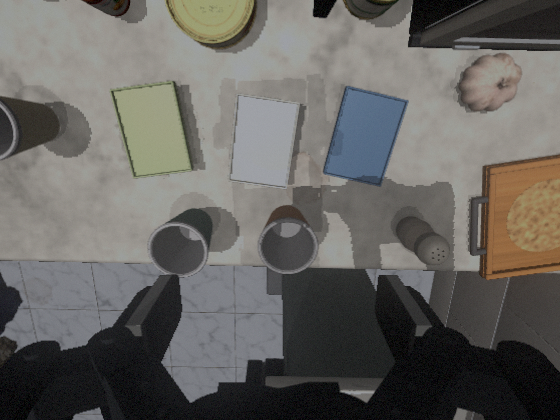

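View pics/top3.png

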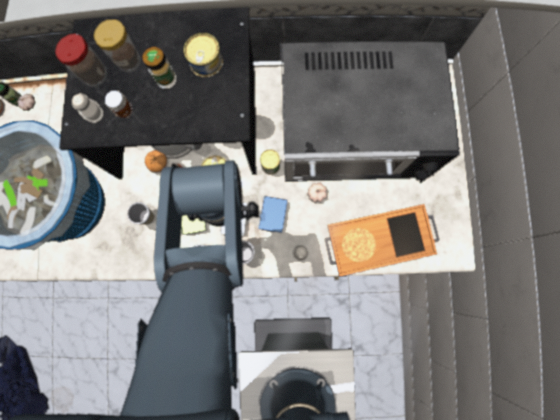

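```bash
cat >> h.py <<'E'
def lids(im,s,zl=0.032):
    hsv=cv2.cvtColor(im,cv2.COLOR_RGB2HSV); out={}
    for k,l,h in (('c',(26,50,60),(50,255,255)),('b',(100,80,50),(125,255,255)),('a',(105,12,90),(140,50,255))):
        m=cv2.inRange(hsv,l,h); m=cv2.morphologyEx(m,cv2.MORPH_CLOSE,np.ones((5,5))); m=cv2.morphologyEx(m,cv2.MORPH_OPEN,np.ones((5,5)))
        for c in cv2.findContours(m,cv2.RETR_EXTERNAL,cv2.CHAIN_APPROX_NONE)[0]:
            if cv2.contourArea(c)<1500: continue
            P=px2pl('wrist',c.reshape(-1,2),zl,s)[:,:2].astype(np.float32)
            r=cv2.minAreaRect(P*1000); w,hh=r[1]; a=r[2]
            if hh>w: w,hh,a=hh,w,a+90
            print(k,np.round(r[0],1),round(w,1),round(hh,1),'yaw',round(np.deg2rad((a+90)%180-90),3))
E
python3 - <<'E'
from h import *
s=manip.sense(); im=cv2.imread('pics/w3.png')[:,:,::-1].copy()
lids(im,s)
for p in((288,243),(180,249)): print(px2pl('wrist',[p],.084,s))
E
```

```text
c [534.5 285.5] 94.9 69.2 yaw 0.156
c [642.4 218.8] 85.9 36.8 yaw -1.544
b [533.5  55.1] 94.6 67.6 yaw -0.191
a [279.8 220.9] 194.5 181.6 yaw -1.095
a [308.7 400.6] 213.4 131.1 yaw 1.569
a [525.5 166. ] 90.2 60.9 yaw -0.114
[[0.42865005 0.13558771 0.084     ]]
[[0.4188995  0.24880235 0.084     ]]
```

Request:
{"method": "send_rows", "body": {"steps": [[[0,0,-0.02,0,-0.19],[0,0,-0.06,0,-0.19],[0,0,-0.09,0,-0.19],[0,0,-0.09,0,-0.19]]]}}

```text
t: 8.35
tcp_pos: [0.4903, 0.0564, 0.2656]
tool_rot: [0.54, 0.456, -0.54, 0.456]
force: [0.5, 0.7, -0.2]
finger_gap: 0.999
```

```bash
python3 - <<'E'
from h import *
s=manip.sense(); im=snap('wrist','w4'); print(s['t'],s['tcp_pos'],s['force'],jaw(s)[0]);lids(im,s)
E
```

```text
8.35 [0.49032722 0.05644844 0.26562443] [ 0.50931124  0.66333826 -0.18649149] -1.7390511684168248
c [534.6 284.1] 95.6 72.6 yaw 0.145
c [658.2 222.4] 86.1 69.5 yaw 1.407
b [533.2  54. ] 94.5 66.5 yaw -0.2
a [338.1 348.9] 137.2 70.9 yaw -1.561
a [279.7 169.2] 188.3 176.0 yaw 0.003
a [320.3 -76.6] 107.6 97.3 yaw 0.002
a [525.2 164.9] 90.2 62.6 yaw -0.116
```

Request:
{"method": "send_rows", "body": {"steps": [[[0,0.043,-0.002,-0.06,-0.027],[0,0.043,-0.002,-0.12,-0.027],[0,0.043,-0.002,-0.18,-0.027],[0,0.043,-0.002,-0.2,-0.027],[0,0.043,-0.002,-0.2,-0.027]]]}}

```text
t: 9.02
tcp_pos: [0.5316, 0.0572, 0.0635]
tool_rot: [-0.544, -0.451, 0.547, -0.449]
force: [-0.1, -0.4, 0.3]
finger_gap: 1.0
```

```bash
python3 - <<'E'
from h import *
s=manip.sense(); im=snap('wrist','w5'); print(s['t'],s['tcp_pos'],s['force'],jaw(s)[0]);lids(im,s)
E
```

```text
9.025 [0.53156498 0.05717325 0.0635277 ] [-0.06835343 -0.41146025  0.31152927] -1.7621821898680705
b [534.2  53.9] 98.0 67.5 yaw -0.193
a [544.3 162.1] 60.9 55.5 yaw 1.46
```

View pics/w5.png

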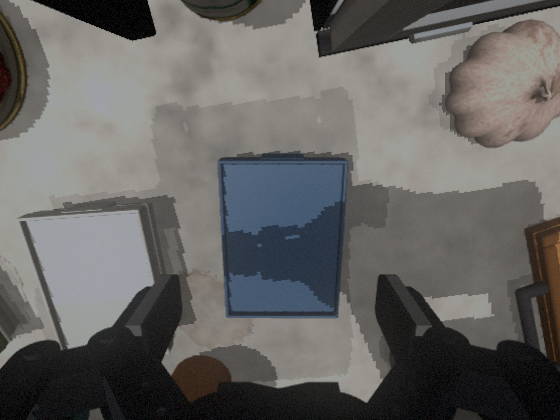

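Request:
{"method": "send_rows", "body": {"steps": [[[0,0.002,-0.003,-0.03,0],[0,0.002,-0.003,-0.055,0],[0,0.002,-0.003,-0.06,0],[0,0.002,-0.003,-0.06,0],[1,0.002,-0.003,-0.06,0],[1,0.002,-0.003,-0.06,0],[1,0.002,-0.003,-0.06,0]]], "grip_force": 40}}

```text
t: 9.95
tcp_pos: [0.5363, 0.0531, 0.0073]
tool_rot: [0.547, 0.449, -0.545, 0.45]
force: [-0.3, 1.0, 7.0]
finger_gap: 0.789
```

Request:
{"method": "send_rows", "body": {"steps": [[[1,0,0,0,0],[1,0,0,0.02,0],[1,0,0,0.08,0],[1,0,0,0.12,0],[1,0,0,0.12,0]]]}}

```text
t: 10.58
tcp_pos: [0.5375, 0.0528, 0.1292]
tool_rot: [0.548, 0.448, -0.544, 0.452]
force: [0.9, 0.5, -2.7]
finger_gap: 0.786
```

```bash
python3 - <<'E'
from h import *
s=manip.sense(); im=snap('wrist','w6'); print(s['t'],s['tcp_pos'],s['finger_gap'],s['force'],jaw(s)[0])
E
```

```text
10.575 [0.53753282 0.05277687 0.12917794] 0.7856550360638958 [ 0.94180214  0.48955365 -2.71623759] -1.763280354565451
```

View pics/w6.png

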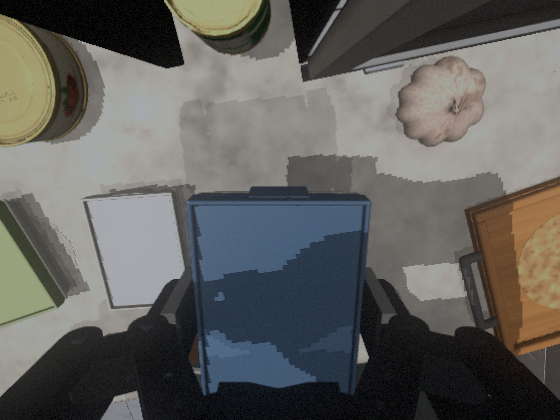

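```bash
cat >> h.py <<'E'
def edge(s,pts,dz):
    # pts on far lid edge; returns distance along tool 'ahead' dir (perp to jaw, horizontal) from TCP, and jaw coordinate
    j,_=jaw(s); jd=np.array([np.cos(j),np.sin(j)]); ad=np.array([-np.sin(j),np.cos(j)])
    P=px2pl('wrist',pts,s['tcp_pos'][2]+dz,s)[:,:2]-s['tcp_pos'][:2]
    return np.round(1000*np.c_[P@ad,P@jd],1)
E
python3 - <<'E'
from h import *
s=manip.sense(); im=cv2.imread('pics/w6.png')
print(edge(s,[[191,202],[368,201],[280,198]],.0247))
g=im[150:240,280].astype(int); print([(150+i,*v) for i,v in enumerate(g)][35:70])
E
```

```text
[[ 44.  -31.5]
 [ 44.4  33.5]
 [ 45.5   1.2]]
[(185, np.int64(125), np.int64(131), np.int64(134)), (186, np.int64(89), np.int64(87), np.int64(84)), (187, np.int64(63), np.int64(53), np.int64(46)), (188, np.int64(57), np.int64(47), np.int64(41)), (189, np.int64(53), np.int64(43), np.int64(36)), (190, np.int64(58), np.int64(47), np.int64(42)), (191, np.int64(58), np.int64(50), np.int64(42)), (192, np.int64(54), np.int64(42), np.int64(38)), (193, np.int64(58), np.int64(48), np.int64(42)), (194, np.int64(59), np.int64(51), np.int64(46)), (195, np.int64(63), np.int64(52), np.int64(45)), (196, np.int64(85), np.int64(69), np.int64(56)), (197, np.int64(81), np.int64(65), np.int64(53)), (198, np.int64(62), np.int64(48), np.int64(47)), (199, np.int64(59), np.int64(46), np.int64(38)), (200, np.int64(68), np.int64(53), np.int64(41)), (201, np.int64(103), np.int64(81), np.int64(65)), (202, np.int64(119), np.int64(95), np.int64(75)), (203, np.int64(122), np.int64(98), np.int64(78)), (204, np.int64(101), np.int64(80), np.int64(62)), (205, np.int64(99), np.int64(78), np.int64(63)), (206, np.int64(125), np.int64(101), np.int64(80)), (207, np.int64(125), np.int64(101), np.int64(82)), (208, np.int64(121), np.int64(98), np.int64(77)), (209, np.int64(121), np.int64(98), np.int64(77)), (210, np.int64(123), np.int64(99), np.int64(77)), (211, np.int64(124), np.int64(100), np.int64(80)), (212, np.int64(123), np.int64(97), np.int64(75)), (213, np.int64(123), np.int64(100), np.int64(79)), (214, np.int64(125), np.int64(101), np.int64(80)), (215, np.int64(123), np.int64(97), np.int64(75)), (216, np.int64(122), np.int64(99), np.int64(78)), (217, np.int64(122), np.int64(96), np.int64(76)), (218, np.int64(123), np.int64(96), np.int64(75)), (219, np.int64(123), np.int64(99), np.int64(76))]
```

Request:
{"method": "send_rows", "body": {"steps": [[[1,-0.06,0,0,0],[1,-0.068,-0.06,0,0.1],[1,-0.068,-0.12,0,0.2],[1,-0.068,-0.18,0,0.3],[1,-0.068,-0.24,0,0.376],[1,-0.068,-0.3,0,0.376],[1,-0.068,-0.36,0,0.376],[1,-0.068,-0.376,0,0.376]]]}}

```text
t: 11.62
tcp_pos: [0.4665, -0.3269, 0.1238]
tool_rot: [0.453, 0.543, -0.453, 0.543]
force: [-0.1, 0.7, -2.0]
finger_gap: 0.781
```

Request:
{"method": "send_rows", "body": {"steps": [[[1,0,0,-0.04,0],[1,0,0,-0.08,0],[1,0,0,-0.1,0],[1,0,0,-0.1,0]]]}}

```text
t: 12.12
tcp_pos: [0.4651, -0.3201, 0.0227]
tool_rot: [0.452, 0.547, -0.452, 0.541]
force: [0.0, -0.4, -1.1]
finger_gap: 0.786
```

```bash
python3 - <<'E'
from h import *
s=manip.sense(); im=snap('wrist','w7'); print(s['t'],s['tcp_pos'],s['finger_gap'],s['force'],jaw(s)[0])
E
```

```text
12.125 [ 0.46506532 -0.32012753  0.02266232] 0.7860723131159818 [ 0.03448032 -0.43298476 -1.14642276] -1.3869121119470786
```

View pics/w7.png

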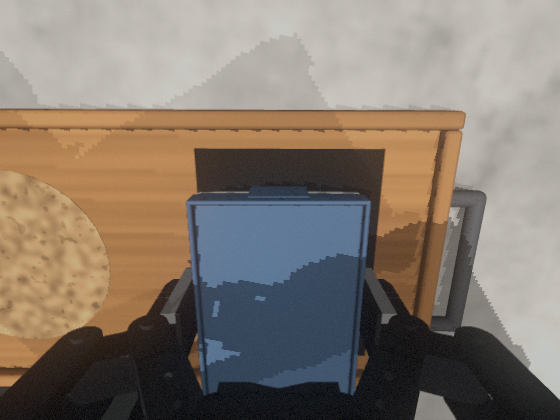

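Request:
{"method": "send_rows", "body": {"steps": [[[1,0.004,-0.003,-0.002,0],[1,0.004,-0.003,-0.004,0],[1,0.004,-0.003,-0.006,0],[1,0.004,-0.003,-0.007,0],[1,0.004,-0.003,-0.007,0]]]}}

```text
t: 12.8
tcp_pos: [0.471, -0.326, 0.0186]
tool_rot: [0.452, 0.544, -0.452, 0.544]
force: [0.6, -0.2, -2.0]
finger_gap: 0.782
```

Request:
{"method": "send_rows", "body": {"steps": [[[1,0,0.001,-0.001,0],[1,0,0.001,-0.002,0],[1,0,0.001,-0.002,0],[1,0,0.001,-0.002,0]]]}}

```text
t: 13.3
tcp_pos: [0.4712, -0.3251, 0.0166]
tool_rot: [0.452, 0.544, -0.452, 0.544]
force: [-0.5, 0.4, -2.2]
finger_gap: 0.789
```

Request:
{"method": "send_rows", "body": {"steps": [[[1,0,0,-0.001,0],[1,0,0,-0.002,0],[1,0,0,-0.002,0]]]}}

```text
t: 13.68
tcp_pos: [0.4712, -0.3251, 0.0153]
tool_rot: [0.452, 0.544, -0.452, 0.544]
force: [-1.1, 0.2, 4.3]
finger_gap: 0.782
```

Request:
{"method": "send_rows", "body": {"steps": [[[0,0,0,0,0],[0,0,0,0,0],[0,0,0,0,0],[0,0,0,0.06,0],[0,0,0,0.12,0],[0,0,0.06,0.14,0],[0,0.01,0.12,0.14,-0.1],[0,0.02,0.18,0.14,-0.2]]]}}

```text
t: 14.68
tcp_pos: [0.4914, -0.1437, 0.1552]
tool_rot: [0.506, 0.494, -0.505, 0.495]
force: [0.5, -0.5, 0.2]
finger_gap: 1.003
```

```bash
python3 - <<'E'
from h import *
s=manip.sense(); im=snap('wrist','w8'); print(s['t'],s['tcp_pos'],s['finger_gap'],s['force'],jaw(s)[0])
E
```

```text
14.675 [ 0.49140728 -0.14370334  0.1552418 ] 1.0031263788649936 [ 0.52801169 -0.46786583  0.20880343] -1.5920495919399869
```

View pics/w8.png

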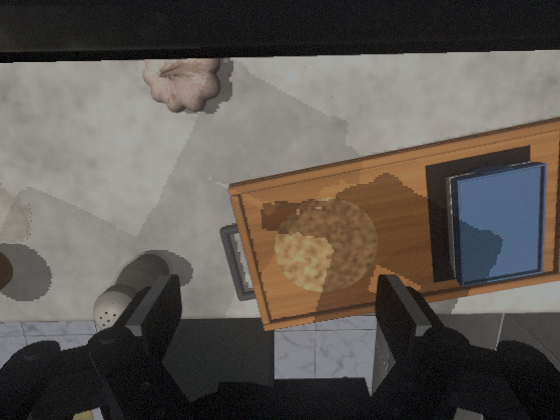

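Request:
{"method": "send_rows", "body": {"steps": [[[0,0.01,0.308,-0.02,-0.095],[0,0.01,0.308,-0.02,-0.095],[0,0.01,0.308,-0.02,-0.095],[0,0.01,0.308,-0.02,-0.095],[0,0.01,0.308,-0.02,-0.095],[0,0.01,0.308,-0.02,-0.095],[0,0.01,0.308,-0.02,-0.095]]]}}

```text
t: 15.6
tcp_pos: [0.5009, 0.1628, 0.1344]
tool_rot: [-0.527, -0.472, 0.527, -0.472]
force: [0.0, -0.2, 0.2]
finger_gap: 0.998
```

```bash
python3 - <<'E'
from h import *
s=manip.sense(); im=snap('wrist','w9'); print(s['t'],s['tcp_pos'],s['finger_gap'],s['force'],jaw(s)[0]); lids(im,s)
E
```

```text
15.6 [0.50093667 0.162795   0.13440172] 0.9976289218746899 [ 0.04577784 -0.15055699  0.22300795] -1.681182307627847
c [534.6 284.6] 95.7 72.0 yaw 0.152
c [636.2 223.1] 74.4 24.6 yaw 1.463
a [357.1 206.2] 126.8 57.6 yaw -1.496
a [545.5 163.7] 60.8 49.0 yaw 1.461
```

View pics/w9.png

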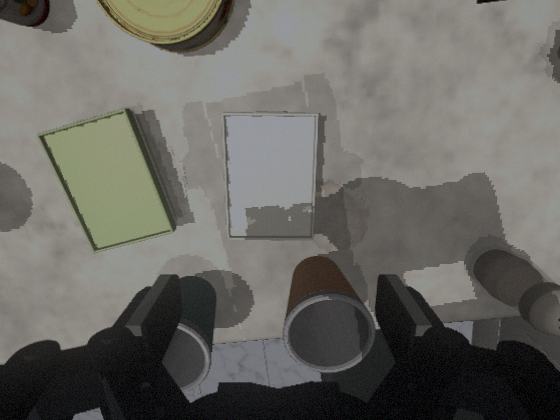

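```bash
python3 - <<'E'
from h import *
s=manip.sense()
P=px2pl('wrist',[[223,113],[319,114],[315,240],[230,237]],.031,s)[:,:2]
print(P,P.mean(0),np.linalg.norm(np.roll(P,-1,0)-P,axis=1)); 
d=(P[0]+P[1]-P[2]-P[3]); print(np.arctan2(d[1],d[0]))
for p in ((331,331),): print('orange',px2pl('wrist',[p],.084,s))
E
```

```text
[[0.57628852 0.19203235]
 [0.56808722 0.12502821]
 [0.47272261 0.13528237]
 [0.48277802 0.20178455]] [0.52496909 0.16353187] [0.0675042  0.09591432 0.0672581  0.09401766]
-0.1055302350658374
orange [[0.42737498 0.13341847 0.084     ]]
```

Request:
{"method": "send_rows", "body": {"steps": [[[0,0.026,0.001,-0.03,0],[0,0.026,0.001,-0.08,0],[0,0.026,0.001,-0.12,0],[0,0.026,0.001,-0.131,0],[0,0.026,0.001,-0.131,0],[1,0.026,0.001,-0.131,0],[1,0.026,0.001,-0.131,0],[1,0.026,0.001,-0.131,0]]]}}

```text
t: 16.65
tcp_pos: [0.5286, 0.164, 0.0055]
tool_rot: [0.528, 0.47, -0.526, 0.472]
force: [0.0, -0.7, 7.4]
finger_gap: 0.782
```

Request:
{"method": "send_rows", "body": {"steps": [[[1,0,0,0,0],[1,0,0,0.02,0],[1,0,0,0.08,0],[1,0,0,0.12,0],[1,0,0,0.12,0]]]}}

```text
t: 17.27
tcp_pos: [0.5294, 0.1644, 0.1272]
tool_rot: [0.529, 0.47, -0.525, 0.473]
force: [0.4, 0.4, -3.0]
finger_gap: 0.787
```

```bash
python3 - <<'E'
from h import *
s=manip.sense(); im=snap('wrist','w10'); print(s['t'],s['tcp_pos'],s['finger_gap'],s['force'],jaw(s)[0])
for x in (240,280,320):
  g=im[150:240,x].astype(int).sum(1); print([int(v) for v in g[30:75]])
print(edge(s,[[191,202],[368,201],[280,202]],.0247))
E
```

```text
17.275 [0.52941975 0.16441607 0.12724012] 0.7868781379062718 [ 0.4050367   0.38977661 -3.03830757] -1.681899265340953
[386, 377, 379, 386, 381, 378, 375, 377, 377, 373, 371, 386, 353, 214, 249, 206, 221, 244, 225, 216, 227, 223, 258, 386, 421, 431, 387, 368, 437, 437, 432, 437, 430, 438, 437, 438, 432, 439, 438, 433, 431, 434, 434, 438, 433]
[382, 384, 373, 385, 375, 381, 373, 364, 192, 194, 208, 216, 211, 217, 202, 215, 218, 224, 322, 313, 214, 226, 254, 384, 430, 428, 381, 343, 428, 427, 431, 434, 429, 429, 430, 426, 428, 428, 433, 433, 434, 435, 427, 433, 432]
[232, 210, 219, 222, 224, 214, 223, 218, 220, 223, 231, 228, 220, 195, 270, 195, 196, 222, 204, 205, 212, 201, 248, 387, 423, 428, 384, 355, 429, 425, 433, 433, 428, 430, 428, 429, 424, 432, 429, 430, 422, 433, 424, 429, 424]
[[ 43.7 -31.6]
 [ 44.2  33.6]
 [ 43.8   1.2]]
```

View pics/w10.png

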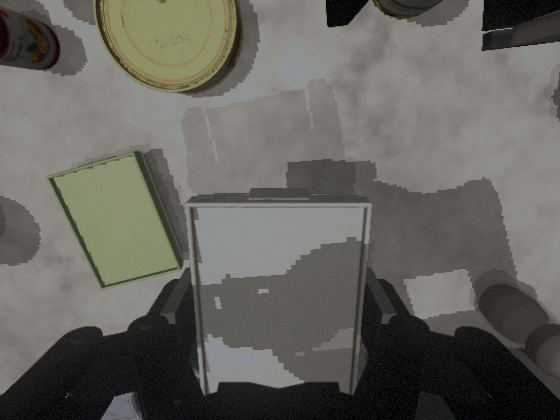

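```bash
python3 - <<'E'
from h import *
s=manip.sense()
print(edge(s,[[280,200.8]],.0247),edge(s,[[280,203]],.0265))
# blue box lid on mat from w8
im=cv2.imread('pics/w8.png')
print(px2pl('wrist',[[455,178],[544,164],[546,277],[463,285]],.040,dict(tcp_pos=np.array([0.49140728,-0.14370334,0.1552418]),tool_rot=R.from_euler('z',-1.592).__mul__(R.from_matrix(np.array([[0,0,1.],[0,1,0],[-1,0,0]]))).as_quat())).mean(0))
E
```

```text
[[44.4  1.2]] [[44.1  1.2]]
[ 0.46726208 -0.32674681  0.04      ]
```

Request:
{"method": "send_rows", "body": {"steps": [[[1,-0.05,-0.04,0.01,0.05],[1,-0.058,-0.1,0.01,0.1],[1,-0.058,-0.16,0.01,0.2],[1,-0.058,-0.22,0.01,0.295],[1,-0.058,-0.28,0.01,0.295],[1,-0.058,-0.34,0.01,0.295],[1,-0.058,-0.4,0.01,0.295],[1,-0.058,-0.455,0.0,0.295]]]}}

```text
t: 18.32
tcp_pos: [0.4683, -0.2927, 0.1221]
tool_rot: [0.452, 0.544, -0.452, 0.543]
force: [0.9, 0.5, -2.2]
finger_gap: 0.786
```

Request:
{"method": "send_rows", "body": {"steps": [[[1,0,-0.03,0,0],[1,0,-0.035,-0.03,0],[1,0,-0.035,-0.06,0],[1,0,-0.035,-0.068,0],[1,0,-0.035,-0.068,0],[1,0,-0.035,-0.068,0]]]}}

```text
t: 19.08
tcp_pos: [0.4697, -0.3262, 0.0562]
tool_rot: [0.452, 0.543, -0.452, 0.544]
force: [1.1, 0.6, -3.1]
finger_gap: 0.786
```

```bash
python3 - <<'E'
from h import *
s=manip.sense(); im=snap('wrist','w11'); print(s['t'],s['tcp_pos'],s['finger_gap'],s['force'],jaw(s)[0])
E
```

```text
19.075 [ 0.46966672 -0.32622743  0.05623448] 0.7855436938896868 [ 1.09297401  0.59614454 -3.13251428] -1.3870682424915068
```

View pics/w11.png

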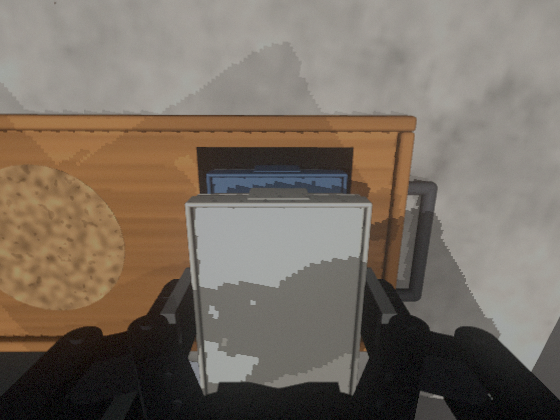

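```bash
python3 - <<'E'
from h import *
s=manip.sense()
print('blue',edge(s,[[207,173],[348,173]],.040-.0562)); print('white',edge(s,[[189,204],[371,203]],.0265))
im=cv2.imread('pics/w11.png'); cv2.imwrite('pics/w11z.png',cv2.resize(im[150:230,170:390],None,fx=3.5,fy=3.5,interpolation=cv2.INTER_CUBIC))
E
```

```text
blue [[ 46.4 -33.7]
 [ 46.4  34. ]]
white [[ 43.7 -31.9]
 [ 44.   34.1]]
```

View pics/w11z.png

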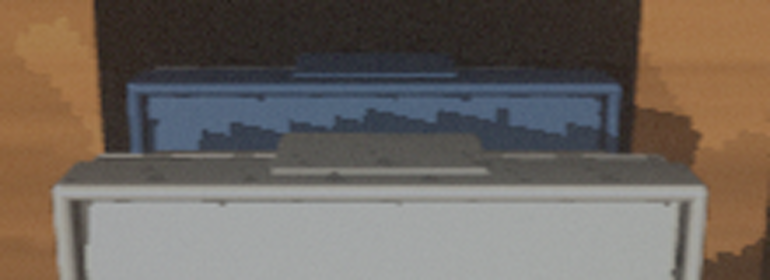

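Request:
{"method": "send_rows", "body": {"steps": [[[1,0.002,0.001,0,0],[1,0.002,0.001,-0.004,0],[1,0.002,0.001,-0.008,0],[1,0.002,0.001,-0.01,0],[1,0.002,0.001,-0.01,0]]]}}

```text
t: 19.75
tcp_pos: [0.471, -0.3249, 0.0452]
tool_rot: [0.452, 0.544, -0.452, 0.543]
force: [-0.0, 0.4, -2.2]
finger_gap: 0.786
```

Request:
{"method": "send_rows", "body": {"steps": [[[1,0,0,-0.001,0],[1,0,0,-0.002,0],[1,0,0,-0.003,0],[1,0,0,-0.003,0]]]}}

```text
t: 20.25
tcp_pos: [0.4711, -0.325, 0.0425]
tool_rot: [0.452, 0.544, -0.452, 0.544]
force: [0.3, -0.3, -2.6]
finger_gap: 0.786
```

Request:
{"method": "send_rows", "body": {"steps": [[[1,0,0,-0.001,0],[1,0,0,-0.002,0],[1,0,0,-0.002,0]]]}}

```text
t: 20.62
tcp_pos: [0.4712, -0.3251, 0.0416]
tool_rot: [0.452, 0.544, -0.452, 0.544]
force: [-1.5, -0.3, 5.7]
finger_gap: 0.784
```

Seated at the predicted height. Release and go to the green box.

Request:
{"method": "send_rows", "body": {"steps": [[[0,0,0,0,0],[0,0,0,0,0],[0,0,0,0,0],[0,0,0,0.06,0],[0,0,0,0.11,0],[0,0,0.06,0.12,0],[0,0.01,0.12,0.12,0],[0,0.02,0.18,0.12,0]]]}}

```text
t: 21.62
tcp_pos: [0.4913, -0.1437, 0.161]
tool_rot: [0.453, 0.543, -0.452, 0.544]
force: [0.8, 0.3, -0.0]
finger_gap: 0.998
```

```bash
python3 - <<'E'
from h import *
s=manip.sense(); im=snap('wrist','w12'); print(s['t'],s['tcp_pos'],s['finger_gap'],s['force'],jaw(s)[0])
E
```

```text
21.625 [ 0.49133836 -0.14368253  0.16101772] 0.9977838448138943 [ 0.75942815  0.32445016 -0.04927807] -1.388836866622038
```

View pics/w12.png

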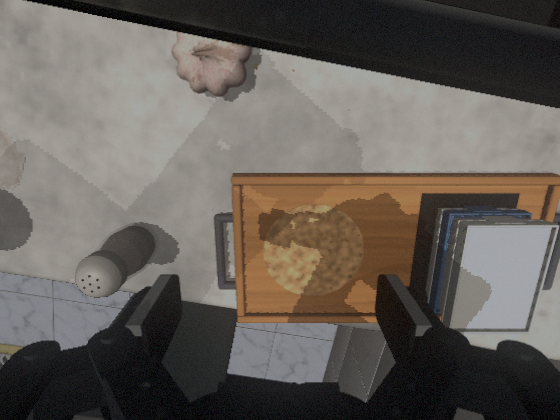

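Request:
{"method": "send_rows", "body": {"steps": [[[0,0.01,0.06,0.02,0.03],[0,0.01,0.12,0.02,0.06],[0,0.01,0.18,0.02,0.1],[0,0.01,0.24,0.02,0.1],[0,0.01,0.3,0,0.1],[0,0.01,0.36,-0.02,0.1],[0,0.01,0.42,-0.02,0.1],[0,0.01,0.42,-0.02,0.1]]]}}

```text
t: 22.68
tcp_pos: [0.5007, 0.2789, 0.1401]
tool_rot: [0.423, 0.567, -0.422, 0.567]
force: [-0.3, -1.2, -0.4]
finger_gap: 1.0
```

```bash
python3 - <<'E'
from h import *
s=manip.sense(); im=snap('wrist','w13'); print(s['t'],s['tcp_pos'],s['finger_gap'],s['force'],jaw(s)[0],s['q']); lids(im,s)
E
```

```text
22.675 [0.50072722 0.27894539 0.14012385] 1.0000620341222517 [-0.25731484 -1.16732862 -0.38242132] -1.2811363600911303 [3.13028556e-01 5.78708703e-01 1.64932071e+00 8.32799904e-04
 9.12571251e-01 1.59365614e+00]
c [534.4 286.2] 96.2 67.9 yaw 0.155
c [649.3 213.6] 81.2 35.7 yaw -1.284
a [344.2 299.8] 98.5 80.2 yaw 0.716
a [334.7 429.4] 104.8 100.5 yaw -1.527
```

View pics/w13.png

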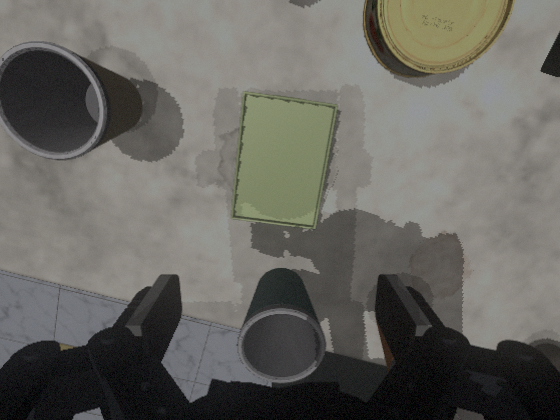

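Request:
{"method": "send_rows", "body": {"steps": [[[0,0.02,0.007,-0.03,-0.135],[0,0.036,0.007,-0.08,-0.135],[0,0.036,0.007,-0.12,-0.135],[0,0.036,0.007,-0.136,-0.135],[0,0.036,0.007,-0.136,-0.135],[1,0.036,0.007,-0.136,-0.135],[1,0.036,0.007,-0.136,-0.135],[1,0.036,0.007,-0.136,-0.135]]]}}

```text
t: 23.72
tcp_pos: [0.5386, 0.2824, 0.0068]
tool_rot: [0.463, 0.535, -0.46, 0.536]
force: [0.8, -0.3, 5.9]
finger_gap: 0.782
```

Request:
{"method": "send_rows", "body": {"steps": [[[1,0,0,0,0],[1,0,0,0.02,0],[1,0,0,0.08,0],[1,0,0,0.12,0],[1,0,0,0.12,0]]]}}

```text
t: 24.35
tcp_pos: [0.5396, 0.2828, 0.1293]
tool_rot: [0.464, 0.534, -0.459, 0.538]
force: [-0.1, 0.0, -3.0]
finger_gap: 0.785
```

```bash
python3 - <<'E'
from h import *
s=manip.sense(); im=snap('wrist','w14'); print(s['t'],s['tcp_pos'],s['finger_gap'],s['force'],jaw(s)[0])
cv2.imwrite('pics/w14z.png',cv2.resize(im[150:230,170:390,::-1],None,fx=3.5,fy=3.5,interpolation=cv2.INTER_CUBIC))
E
```

```text
24.35 [0.53956216 0.28284159 0.12929852] 0.7847981956968736 [-0.07130515  0.04171675 -2.96195995] -1.4219887140444964
```

View pics/w14z.png

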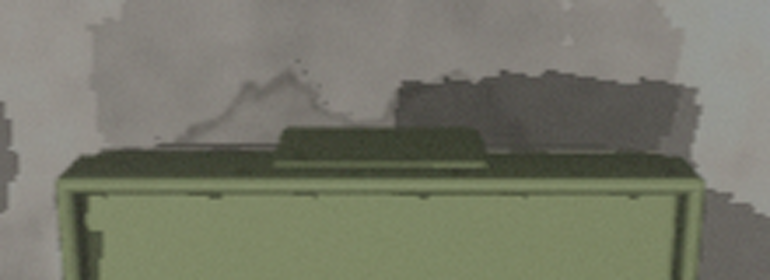

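Request:
{"method": "send_rows", "body": {"steps": [[[1,-0.05,-0.03,0.01,0.035],[1,-0.069,-0.09,0.01,0.035],[1,-0.069,-0.15,0.01,0.035],[1,-0.069,-0.21,0.01,0.035],[1,-0.069,-0.27,0.01,0.035],[1,-0.069,-0.33,0.01,0.035],[1,-0.069,-0.39,0.01,0.035],[1,-0.069,-0.45,0.01,0.035]]]}}

```text
t: 25.4
tcp_pos: [0.4665, -0.1692, 0.1332]
tool_rot: [0.452, 0.545, -0.452, 0.542]
force: [1.4, -0.4, -1.8]
finger_gap: 0.783
```

Request:
{"method": "send_rows", "body": {"steps": [[[1,0,-0.06,0,0],[1,0,-0.12,0,0],[1,0,-0.158,-0.01,0],[1,0,-0.158,-0.04,0],[1,0,-0.158,-0.053,0],[1,0,-0.158,-0.053,0]]]}}

```text
t: 26.15
tcp_pos: [0.4668, -0.3241, 0.0797]
tool_rot: [0.452, 0.546, -0.452, 0.542]
force: [-0.6, -0.2, -2.6]
finger_gap: 0.789
```

```bash
python3 - <<'E'
from h import *
s=manip.sense(); im=snap('wrist','w15'); print(s['t'],s['tcp_pos'],s['finger_gap'],s['force'],jaw(s)[0])
cv2.imwrite('pics/w15z.png',cv2.resize(im[150:230,170:390,::-1],None,fx=3.5,fy=3.5,interpolation=cv2.INTER_CUBIC))
E
```

```text
26.15 [ 0.4668112  -0.32412884  0.07970152] 0.7890682705784293 [-0.58167759 -0.16807117 -2.62576142] -1.386923083924545
```

View pics/w15z.png

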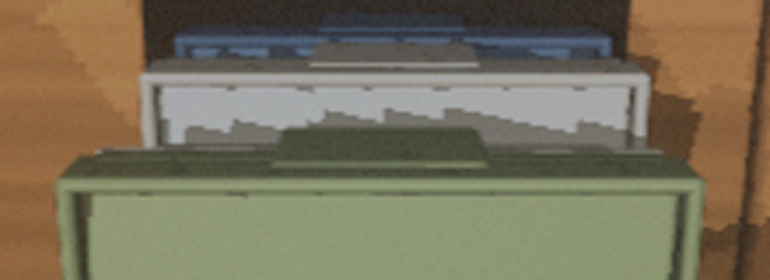

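```bash
python3 - <<'E'
from h import *
s=manip.sense()
f=lambda l:np.array(l)/3.5+[170,150]
z=s['tcp_pos'][2]
print('white',edge(s,f([[140,74],[649,74]]),.068-z)); print('green',edge(s,f([[57,180],[703,180]]),.0252))
E
```

```text
white [[ 47.9 -31.6]
 [ 48.   36.6]]
green [[ 44.3 -33.1]
 [ 44.4  34.4]]
```

Request:
{"method": "send_rows", "body": {"steps": [[[1,0.004,-0.001,0,0],[1,0.004,-0.001,0,0],[1,0.004,-0.001,-0.002,0],[1,0.004,-0.001,-0.004,0],[1,0.004,-0.001,-0.005,0],[1,0.004,-0.001,-0.006,0],[1,0.004,-0.001,-0.006,0]]]}}

```text
t: 27.08
tcp_pos: [0.4721, -0.327, 0.0755]
tool_rot: [0.452, 0.544, -0.452, 0.544]
force: [-1.3, 0.3, -2.2]
finger_gap: 0.785
```

Request:
{"method": "send_rows", "body": {"steps": [[[1,0,0,-0.001,0],[1,0,0,-0.002,0],[1,0,0,-0.003,0],[1,0,0,-0.003,0]]]}}

```text
t: 27.58
tcp_pos: [0.4721, -0.327, 0.0725]
tool_rot: [0.452, 0.544, -0.452, 0.544]
force: [-1.0, -0.4, -2.5]
finger_gap: 0.787
```

Request:
{"method": "send_rows", "body": {"steps": [[[1,0,0.001,-0.001,0],[1,0,0.001,-0.002,0],[1,0,0.001,-0.002,0]]]}}

```text
t: 27.95
tcp_pos: [0.4721, -0.3259, 0.0709]
tool_rot: [0.452, 0.544, -0.452, 0.544]
force: [-1.2, 1.2, 0.7]
finger_gap: 0.783
```

Request:
{"method": "send_rows", "body": {"steps": [[[0,0,0,0,0],[0,0,0,0,0],[0,0,0,0,0],[0,0,0,0.06,0],[0,0,0,0.11,0],[0,0,0.06,0.11,0],[0,0,0.12,0.11,0],[0,0,0.18,0.11,0]]]}}

```text
t: 28.95
tcp_pos: [0.4721, -0.1446, 0.1809]
tool_rot: [0.453, 0.543, -0.452, 0.544]
force: [0.8, 0.4, 0.5]
finger_gap: 1.0
```

```bash
python3 - <<'E'
from h import *
s=manip.sense(); im=snap('wrist','w16'); print(s['t'],s['tcp_pos'],s['finger_gap'],s['force'],jaw(s)[0])
snap('top','top16')
E
```

```text
28.95 [ 0.4720851  -0.14462125  0.18093198] 1.0003398385337783 [0.81089092 0.35638937 0.54466919] -1.3886569023026116
```

View pics/w16.png

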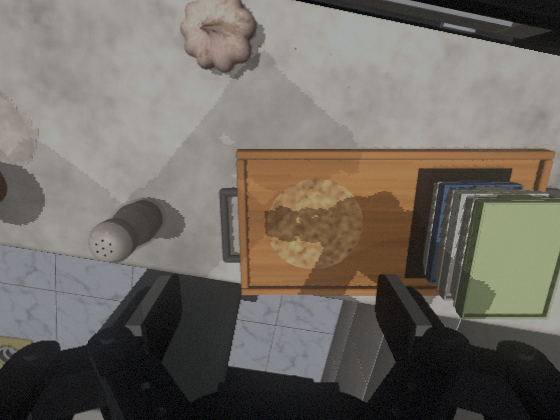

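Request:
{"method": "send_rows", "body": {"steps": [[[0,-0.02,0.06,0,0],[0,-0.04,0.12,0,0],[0,-0.06,0.18,0,0],[0,-0.06,0.24,0,0],[0,-0.06,0.275,0,0],[0,-0.06,0.275,0,0]]]}}

```text
t: 29.8
tcp_pos: [0.4126, 0.1304, 0.1808]
tool_rot: [0.451, 0.544, -0.451, 0.545]
force: [0.3, -0.2, -0.0]
finger_gap: 0.995
```

```bash
python3 - <<'E'
from h import *
s=manip.sense(); im=snap('wrist','w17'); print(s['t'],s['tcp_pos'],s['finger_gap'],s['force'],jaw(s)[0],s['q'])
E
```

```text
29.8 [0.41257734 0.13044332 0.1808088 ] 0.995032758836686 [ 0.31200449 -0.24674157 -0.01182301] -1.3831840749780944 [ 4.68642503e-02  3.55630541e-01  1.95291292e+00 -1.27469454e-04
  8.31706688e-01  1.43013394e+00]
```

View pics/w17.png

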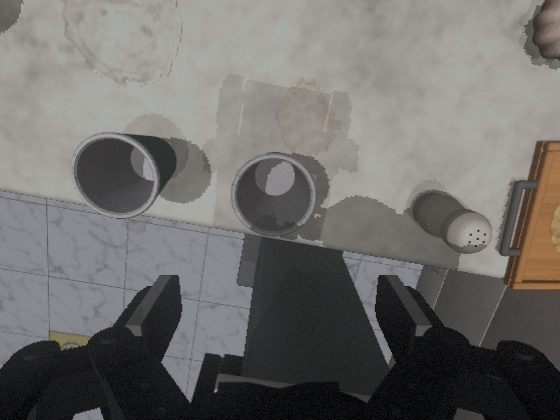

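```bash
python3 - <<'E'
from h import *
s=manip.sense()
for e in ([[232,194],[316,194],[274,152],[274,236]],[[73,175],[160,175],[116.5,132],[116.5,218]]):
    P=px2pl('wrist',e,.083,s); print(P.mean(0),np.linalg.norm(P[0]-P[1]),np.linalg.norm(P[2]-P[3]))
print(edge(s,[[274,194]],.084-s['tcp_pos'][2]))
E
```

```text
[0.42531789 0.13429134 0.083     ] 0.06213255378812016 0.06435561240741774
[0.4181597  0.24924007 0.083     ] 0.06293366350453349 0.06417428000633846
[[14.3 -2.6]]
```

Request:
{"method": "send_rows", "body": {"steps": [[[0,0.012,0.003,-0.05,0],[0,0.012,0.003,-0.1,0],[0,0.012,0.003,-0.125,0],[0,0.012,0.003,-0.134,0],[0,0.012,0.003,-0.134,0],[1,0.012,0.003,-0.134,0],[1,0.012,0.003,-0.134,0],[1,0.012,0.003,-0.134,0]]], "grip_force": 30}}

```text
t: 30.85
tcp_pos: [0.4252, 0.132, 0.048]
tool_rot: [0.453, 0.543, -0.451, 0.545]
force: [0.2, -0.6, 7.3]
finger_gap: 0.718
```

Request:
{"method": "send_rows", "body": {"steps": [[[1,0,0,0,0],[1,0,0,0,0],[1,0,0,0.02,0],[1,0,0,0.08,0],[1,0,0,0.13,0],[1,0,0,0.13,0]]]}}

```text
t: 31.6
tcp_pos: [0.4267, 0.1323, 0.1804]
tool_rot: [0.454, 0.541, -0.45, 0.546]
force: [-0.7, 0.0, -1.0]
finger_gap: 0.72
```

```bash
python3 - <<'E'
from h import *
s=manip.sense(); im=snap('wrist','w18'); print(s['t'],s['tcp_pos'],s['finger_gap'],s['force'],jaw(s)[0],s['q'])
E
```

```text
31.6 [0.42672626 0.13229562 0.18044097] 0.7202219107090273 [-0.67536465  0.01350701 -1.03694028] -1.3868708474150113 [ 4.95703554e-02  3.69730947e-01  1.92692297e+00 -5.09127697e-05
  8.34666977e-01  1.43646800e+00]
```

View pics/w18.png

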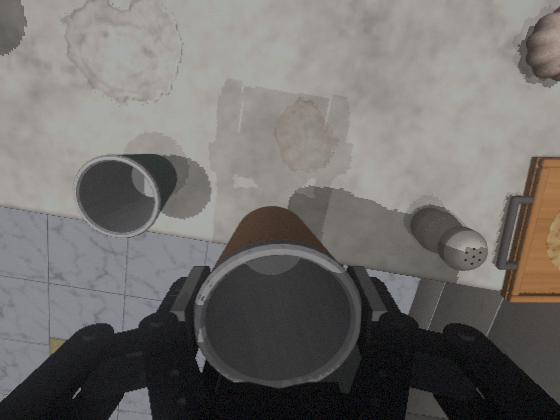

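```bash
python3 - <<'E'
from h import *
s=manip.sense()
print(edge(s,[[197,312],[361,312],[279,245],[279,388]],.036))
t=s['tcp_pos']; j=jaw(s)[0]; ad=np.array([-np.sin(j),np.cos(j)])
for a in(-.004,0,.004):
  c=t[:2]+ad*a
  th=np.linspace(0,6.28,60); 
  for h,r in((.036,.032),(-.048,.022)):
    q=proj('wrist',np.c_[c[0]+r*np.cos(th),c[1]+r*np.sin(th),np.full(60,t[2]+h)],s); print(a,h,q.min(0),q.max(0))
E
```

```text
[[  4.5 -29.7]
 [  4.5  31.2]
 [ 31.5   0.7]
 [-31.    0.8]]
-0.004 0.036 [192.2448573  254.19911629] [361.57770817 397.74604219]
-0.004 -0.048 [241.63869587 209.54243204] [313.04904192 275.51081257]
0 0.036 [191.42808798 243.65918061] [362.38135824 389.94813715]
0 -0.048 [241.42574554 203.10573802] [313.25633769 269.85167485]
0.004 0.036 [190.59470446 232.8985327 ] [363.20143134 382.01351543]
0.004 -0.048 [241.21011121 196.58995257] [313.46623834 264.12816113]
```

Request:
{"method": "send_rows", "body": {"steps": [[[1,0.015,-0.06,0,0],[1,0.015,-0.12,0,0],[1,0.015,-0.18,0,0],[1,0.015,-0.24,0,0],[1,0.015,-0.3,0,0],[1,0.015,-0.318,-0.04,0],[1,0.015,-0.318,-0.09,0],[1,0.015,-0.318,-0.115,0]]]}}

```text
t: 32.65
tcp_pos: [0.4365, -0.1848, 0.058]
tool_rot: [0.452, 0.546, -0.453, 0.541]
force: [0.5, 0.7, -1.6]
finger_gap: 0.72
```

Request:
{"method": "send_rows", "body": {"steps": [[[1,0,0,0,0],[1,0,0,-0.003,0],[1,0,0,-0.005,0],[1,0,0,-0.006,0],[1,0,0,-0.006,0]]]}}

```text
t: 33.28
tcp_pos: [0.4394, -0.1861, 0.0561]
tool_rot: [0.452, 0.543, -0.452, 0.544]
force: [0.8, 0.2, -1.0]
finger_gap: 0.723
```

Request:
{"method": "send_rows", "body": {"steps": [[[1,0,0,-0.001,0],[1,0,0,-0.001,0],[1,0,0,-0.002,0],[1,0,0,-0.002,0]]]}}

```text
t: 33.78
tcp_pos: [0.4398, -0.1861, 0.0555]
tool_rot: [0.452, 0.543, -0.452, 0.545]
force: [-1.1, 3.8, 14.0]
finger_gap: 0.723
```

Request:
{"method": "send_rows", "body": {"steps": [[[0,0,0,0.001,0],[0,0,0,0.001,0],[0,0,0,0.001,0],[0,0,0,0.06,0],[0,0,0,0.12,0],[0,-0.01,0.03,0.15,0],[0,-0.015,0.06,0.15,0],[0,-0.015,0.06,0.15,0]]]}}

```text
t: 34.78
tcp_pos: [0.423, -0.1242, 0.2037]
tool_rot: [0.451, 0.545, -0.452, 0.544]
force: [0.1, -0.6, -0.6]
finger_gap: 0.998
```

```bash
python3 - <<'E'
from h import *
s=manip.sense(); im=snap('wrist','w19'); print(s['t'],s['tcp_pos'],s['finger_gap'],s['force'],jaw(s)[0])
E
```

```text
34.775 [ 0.42300322 -0.12423902  0.20374776] 0.997505693424247 [ 0.0515444  -0.60981412 -0.57696794] -1.3851445111319902
```

View pics/w19.png

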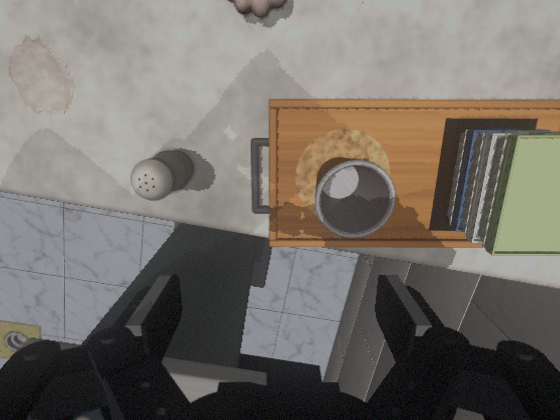

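```bash
python3 - <<'E'
from h import *
s=manip.sense()
P=px2pl('wrist',[[316,198.5],[395,198.5],[355.5,159.5],[355.5,237.5]],.091,s); print(P.mean(0),np.linalg.norm(P[0]-P[1]),np.linalg.norm(P[2]-P[3]))
P=px2pl('wrist',[[343,190]],.018,s); print(P)
E
```

```text
[ 0.44074583 -0.1848977   0.091     ] 0.06222009663772062 0.06412217257810669
[[ 0.43041088 -0.19105321  0.018     ]]
```

Request:
{"method": "send_rows", "body": {"steps": [[[0,-0.01,0.06,0,0],[0,-0.01,0.12,0,0],[0,-0.01,0.18,0,0],[0,-0.01,0.24,-0.02,0],[0,-0.01,0.3,-0.02,0],[0,-0.01,0.36,-0.02,0],[0,-0.01,0.369,-0.02,0],[0,-0.01,0.369,-0.02,0]]]}}

```text
t: 35.83
tcp_pos: [0.4145, 0.2427, 0.1829]
tool_rot: [0.451, 0.544, -0.452, 0.544]
force: [-0.9, -0.9, -0.0]
finger_gap: 0.999
```

```bash
python3 - <<'E'
from h import *
s=manip.sense(); im=snap('wrist','w20'); print(s['t'],s['tcp_pos'],s['finger_gap'],s['force'],jaw(s)[0])
E
```

```text
35.825 [0.41454009 0.24271316 0.18293683] 0.9991752524400986 [-0.94539083 -0.91253652 -0.01545201] -1.3863529054243995
```

View pics/w20.png

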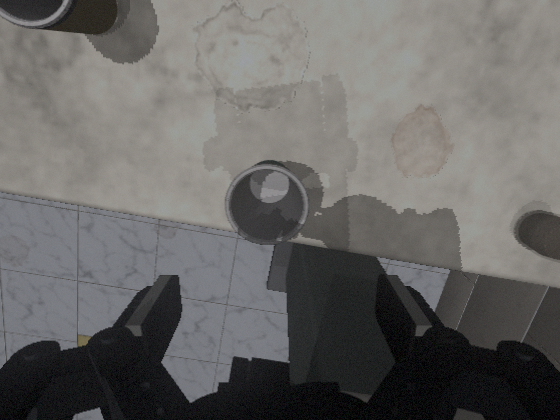

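```bash
python3 - <<'E'
from h import *
s=manip.sense()
P=px2pl('wrist',[[225,203.5],[308,203.5],[266.5,163.5],[266.5,243.5]],.083,s); print(P.mean(0),np.linalg.norm(P[0]-P[1]),np.linalg.norm(P[2]-P[3]))
print(edge(s,[[266.5,203.5]],.083-s['tcp_pos'][2]))
E
```

```text
[0.41802017 0.25098482 0.083     ] 0.06254044132519733 0.06304183515164985
[[ 5.8 -8.3]]
```

Request:
{"method": "send_rows", "body": {"steps": [[[0,0.003,0.007,-0.05,0],[0,0.003,0.007,-0.1,0],[0,0.003,0.007,-0.125,0],[0,0.003,0.007,-0.136,0],[0,0.003,0.007,-0.136,0],[1,0.003,0.007,-0.136,0],[1,0.003,0.007,-0.136,0],[1,0.003,0.007,-0.136,0]]]}}

```text
t: 36.88
tcp_pos: [0.4182, 0.2502, 0.049]
tool_rot: [0.453, 0.543, -0.451, 0.544]
force: [1.2, -1.2, 5.8]
finger_gap: 0.722
```

Request:
{"method": "send_rows", "body": {"steps": [[[1,0,0,0,0],[1,0,0,0,0],[1,0,0,0.02,0],[1,0,0,0.08,0],[1,0,0,0.13,0],[1,0,0,0.13,0],[1,0,0,0.13,0]]]}}

```text
t: 37.75
tcp_pos: [0.4163, 0.2498, 0.1774]
tool_rot: [0.452, 0.544, -0.452, 0.544]
force: [0.4, -0.4, -1.9]
finger_gap: 0.719
```

```bash
python3 - <<'E'
from h import *
s=manip.sense(); im=snap('wrist','w21'); print(s['t'],s['tcp_pos'],s['finger_gap'],s['force'],jaw(s)[0])
E
```

```text
37.75 [0.41626641 0.24979436 0.17741469] 0.7186532689610733 [ 0.42677563 -0.3736922  -1.90578511] -1.3872803298592613
```

View pics/w21.png

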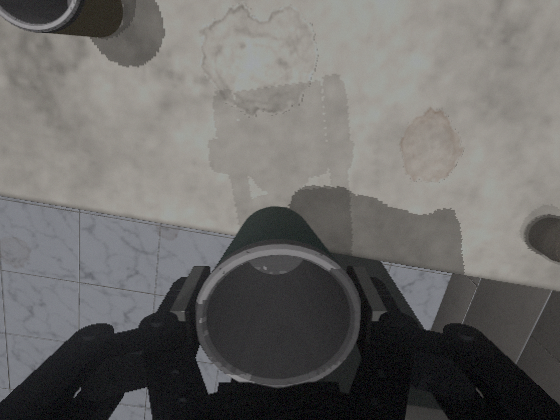

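Request:
{"method": "send_rows", "body": {"steps": [[[1,0.024,-0.06,0.02,0],[1,0.024,-0.12,0.02,0],[1,0.024,-0.18,0.02,0],[1,0.024,-0.24,0.02,0],[1,0.024,-0.3,0.01,0],[1,0.024,-0.36,0,0],[1,0.024,-0.41,0,0],[1,0.024,-0.436,0,0]]]}}

```text
t: 38.8
tcp_pos: [0.4402, -0.1883, 0.1755]
tool_rot: [0.453, 0.544, -0.453, 0.542]
force: [-0.5, -0.2, -2.1]
finger_gap: 0.722
```

Request:
{"method": "send_rows", "body": {"steps": [[[1,0,0,0,0],[1,0,0,-0.01,0],[1,0,0,-0.02,0],[1,0,0,-0.02,0],[1,0,0,-0.02,0]]]}}

```text
t: 39.42
tcp_pos: [0.4412, -0.1854, 0.1575]
tool_rot: [0.452, 0.544, -0.452, 0.544]
force: [0.3, 0.3, -1.6]
finger_gap: 0.723
```

```bash
python3 - <<'E'
from h import *
s=manip.sense(); im=snap('wrist','w22'); print(s['t'],s['tcp_pos'],s['finger_gap'],s['force'],jaw(s))
snap('side','s22')
E
```

```text
39.425 [ 0.4412149  -0.18540517  0.15747056] 0.722707962209955 [ 0.34319913  0.26526871 -1.64241046] (np.float64(-1.386390488863431), array([-2.93882180e-04,  2.39100732e-04, -9.99999928e-01]))
```

View pics/w22.png

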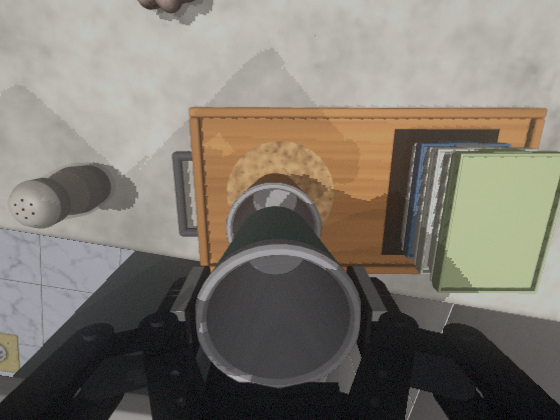

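View pics/s22.png

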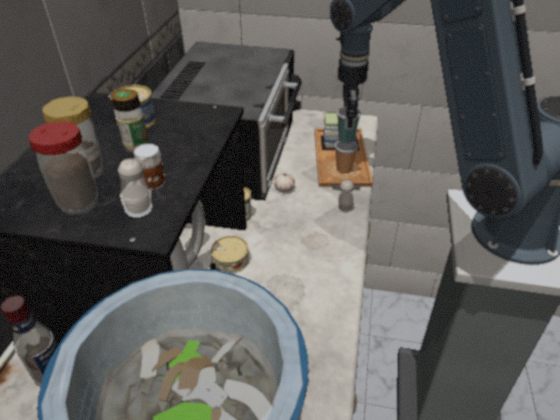

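```bash
python3 - <<'E'
from h import *
s=manip.sense()
z=s['tcp_pos'][2]
print('low',edge(s,[[228,217],[321,217],[275,182.5]],.091-z)); print('held',edge(s,[[197.5,310],[361,310],[279,245.5]],.035))
E
```

```text
low [[  6.6 -32.6]
 [  6.6  28.7]
 [ 29.9  -1.5]]
held [[  4.9 -29.7]
 [  4.9  31.4]
 [ 31.1   0.8]]
```

```bash
python3 - <<'E'
from h import *
im=cv2.imread('pics/w22.png'); cv2.imwrite('pics/w22z.png',cv2.resize(im[165:285,190:370],None,fx=4,fy=4,interpolation=cv2.INTER_CUBIC))
s=manip.sense()
th=np.linspace(0,6.28,90)
for c in((.4398,-.1861),(.4395,-.184)):
  q=proj('wrist',np.c_[c[0]+.032*np.cos(th),c[1]+.032*np.sin(th),np.full(90,.092)],s); print(q.min(0),q.max(0))
E
```

```text
[229.14271406 182.19979962] [325.57987588 272.39831923]
[225.93597394 182.06141425] [322.38776119 272.28227083]
```

View pics/w22z.png

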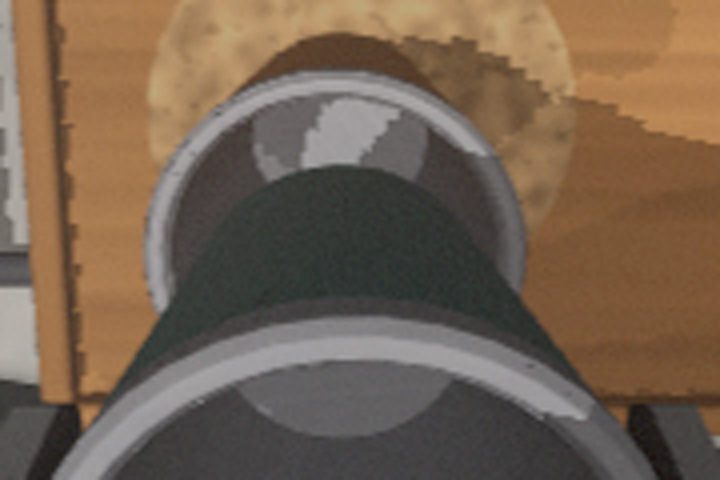

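Request:
{"method": "send_rows", "body": {"steps": [[[1,-0.001,0.002,0,0],[1,-0.001,0.002,-0.01,0],[1,-0.001,0.002,-0.02,0],[1,-0.001,0.002,-0.03,0],[1,-0.001,0.002,-0.04,0],[1,-0.001,0.002,-0.05,0],[1,-0.001,0.002,-0.055,0],[1,-0.001,0.002,-0.055,0]]]}}

```text
t: 40.52
tcp_pos: [0.44, -0.1839, 0.1022]
tool_rot: [0.452, 0.544, -0.452, 0.543]
force: [0.0, 0.2, -1.0]
finger_gap: 0.722
```

Request:
{"method": "send_rows", "body": {"steps": [[[1,0,0,-0.001,0],[1,0,0,-0.002,0],[1,0,0,-0.003,0],[1,0,0,-0.003,0],[1,0,0,-0.003,0]]]}}

```text
t: 41.15
tcp_pos: [0.4402, -0.184, 0.0996]
tool_rot: [0.452, 0.544, -0.452, 0.544]
force: [0.7, 0.6, -1.5]
finger_gap: 0.721
```

Request:
{"method": "send_rows", "body": {"steps": [[[1,0,0,-0.001,0],[1,0,0,-0.002,0],[1,0,0,-0.002,0],[1,0,0,-0.002,0]]]}}

```text
t: 41.65
tcp_pos: [0.4401, -0.184, 0.0975]
tool_rot: [0.452, 0.544, -0.452, 0.544]
force: [0.6, 0.6, -2.0]
finger_gap: 0.72
```

Request:
{"method": "send_rows", "body": {"steps": [[[1,0,0,-0.0005,0],[1,0,0,-0.001,0],[1,0,0,-0.001,0]]]}}

```text
t: 42.02
tcp_pos: [0.4403, -0.1841, 0.0966]
tool_rot: [0.452, 0.544, -0.452, 0.544]
force: [0.1, -0.9, -1.3]
finger_gap: 0.72
```

Request:
{"method": "send_rows", "body": {"steps": [[[1,0,0,-0.0005,0],[1,0,0,-0.001,0],[1,0,0,-0.001,0]]]}}

```text
t: 42.4
tcp_pos: [0.4404, -0.1843, 0.0958]
tool_rot: [0.452, 0.543, -0.452, 0.544]
force: [0.5, 0.3, 1.7]
finger_gap: 0.715
```

Request:
{"method": "send_rows", "body": {"steps": [[[0.6,0,0,0,0],[0,0,0,0,0],[0,0,0,0,0],[0,0,0,0,0]]]}}

```text
t: 42.9
tcp_pos: [0.4401, -0.1839, 0.0955]
tool_rot: [0.452, 0.544, -0.452, 0.544]
force: [0.4, 0.3, 1.0]
finger_gap: 0.999
```

Request:
{"method": "send_rows", "body": {"steps": [[[0,0,0,0.04,0],[0,0,0,0.08,0],[0,0,0,0.12,0],[0,-0.01,0.06,0.12,0],[0,-0.015,0.08,0.12,0],[0,-0.015,0.08,0.12,0]]]}}

```text
t: 43.65
tcp_pos: [0.4244, -0.1028, 0.2154]
tool_rot: [0.451, 0.545, -0.452, 0.544]
force: [0.8, -1.0, 0.1]
finger_gap: 1.003
```

```bash
python3 - <<'E'
from h import *
s=manip.sense(); im=snap('wrist','w23'); print(s['t'],s['tcp_pos'],s['finger_gap'],s['force'],jaw(s)[0])
snap('top','t23')
E
```

```text
43.65 [ 0.42441263 -0.10280914  0.21544215] 1.0025524492337512 [ 0.83300385 -0.9833025   0.06180793] -1.3849032712394804
```

View pics/w23.png

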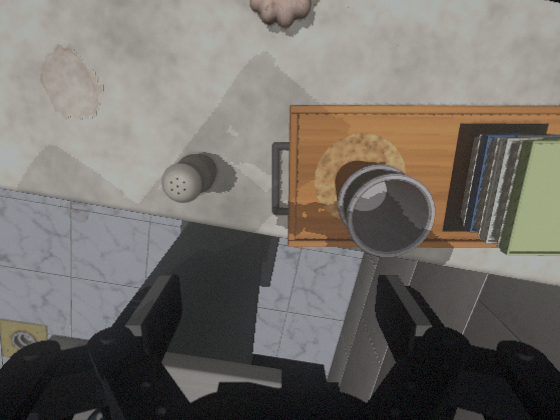

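Request:
{"method": "send_rows", "body": {"steps": [[[0,0.0,0.06,0,0],[0,0.0,0.12,0,0],[0,0.0,0.18,0,0],[0,0.01,0.24,0.02,0],[0,0.02,0.3,0.04,0],[0,0.03,0.36,0.04,0],[0,0.03,0.42,0.04,0],[0,0.03,0.43,0.04,0]]]}}

```text
t: 44.75
tcp_pos: [0.4566, 0.3289, 0.255]
tool_rot: [0.452, 0.544, -0.451, 0.545]
force: [-0.3, -0.7, -0.3]
finger_gap: 1.003
```

```bash
python3 - <<'E'
from h import *
s=manip.sense(); im=snap('wrist','w24'); print(s['t'],s['tcp_pos'],s['finger_gap'],s['force'],jaw(s)[0],s['q'])
E
```

```text
44.75 [0.45656256 0.32885229 0.25503417] 1.0028210383266798 [-0.30491279 -0.69355786 -0.33662368] -1.384266094550657 [4.25485882e-01 4.15173567e-01 1.56477736e+00 2.90206639e-04
 1.16013004e+00 1.80963675e+00]
```

View pics/w24.png

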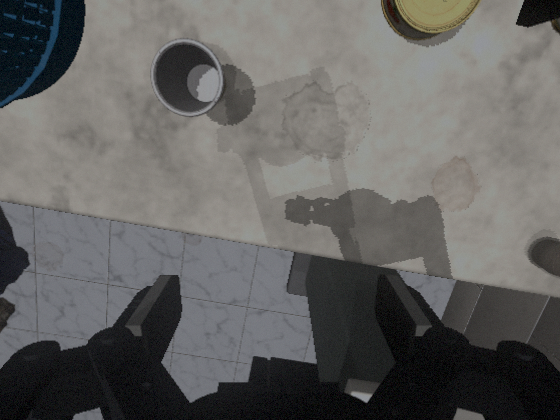

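```bash
python3 - <<'E'
from h import *
s=manip.sense()
P=px2pl('wrist',[[151,77],[223,77],[187,39],[187,115]],.084,s); print(P.mean(0),np.linalg.norm(P[0]-P[1]),np.linalg.norm(P[2]-P[3]))
print(px2pl('wrist',[[85,10],[70,70],[20,100]],.0,s)); print(px2pl('wrist',[[85,10],[60,40],[20,95],[0,108]],.1,s))
E
```

```text
[0.53860502 0.42366173 0.084     ] 0.06236657571367143 0.06149442618373913
[[5.85163710e-01 5.55792569e-01 5.55111512e-17]
 [5.23755395e-01 5.71373225e-01 0.00000000e+00]
 [4.81730082e-01 6.26181172e-01 0.00000000e+00]]
[[0.57232392 0.50218613 0.1       ]
 [0.54729214 0.5215129  0.1       ]
 [0.49890016 0.55471739 0.1       ]
 [0.48512155 0.57168419 0.1       ]]
```

Request:
{"method": "send_rows", "body": {"steps": [[[0,0.04,0.03,-0.03,-0.18],[0,0.08,0.06,-0.06,-0.36],[0,0.08,0.08,-0.08,-0.365],[0,0.08,0.09,-0.09,-0.365],[0,0.08,0.09,-0.09,-0.365]]]}}

```text
t: 45.42
tcp_pos: [0.535, 0.4147, 0.1647]
tool_rot: [-0.543, -0.452, 0.544, -0.452]
force: [0.5, -0.1, 0.2]
finger_gap: 1.003
```

```bash
python3 - <<'E'
from h import *
s=manip.sense(); im=snap('wrist','w25'); print(s['t'],s['tcp_pos'],s['finger_gap'],s['force'],jaw(s)[0],s['q']); snap('side','s25')
E
```

```text
45.425 [0.53496041 0.41465254 0.16467023] 1.0027390691509022 [ 0.51442033 -0.07954239  0.1815672 ] -1.7528745621857293 [ 4.94870828e-01  6.70962593e-01  1.35065605e+00 -5.82035364e-04
  1.12242408e+00  2.24799988e+00]
```

View pics/w25.png

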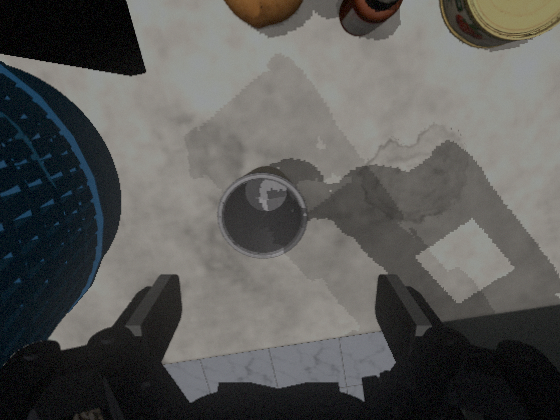

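View pics/s25.png

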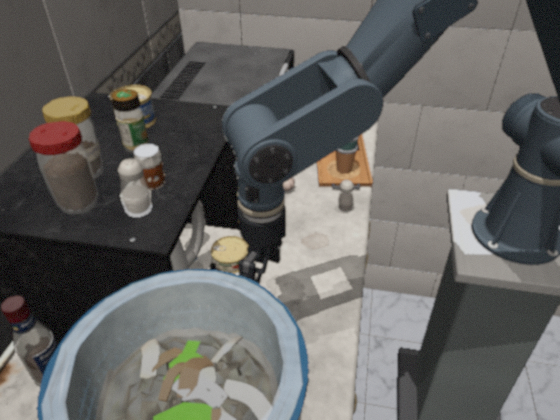

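```bash
python3 - <<'E'
from h import *
s=manip.sense()
P=px2pl('wrist',[[218,215],[307,215],[262,173],[262,257]],.083,s); print(P.mean(0),np.linalg.norm(P[0]-P[1]),np.linalg.norm(P[2]-P[3]))
print(edge(s,[[262.3,215]],.083-s['tcp_pos'][2]))
E
```

```text
[0.53941468 0.42514762 0.083     ] 0.0632087256030691 0.06306316254914963
[[  2.6 -10.7]]
```

Request:
{"method": "send_rows", "body": {"steps": [[[0,0.005,0.008,-0.04,0],[0,0.005,0.008,-0.08,0],[0,0.005,0.008,-0.105,0],[0,0.005,0.008,-0.117,0],[0,0.005,0.008,-0.117,0],[1,0.005,0.008,-0.117,0],[1,0.005,0.008,-0.117,0],[1,0.005,0.008,-0.117,0]]]}}

```text
t: 46.52
tcp_pos: [0.5414, 0.4245, 0.0508]
tool_rot: [0.544, 0.452, -0.542, 0.453]
force: [-0.0, -0.5, 6.8]
finger_gap: 0.72
```

Request:
{"method": "send_rows", "body": {"steps": [[[1,0,0,0,0],[1,0,0,0,0],[1,0,0,0.02,0],[1,-0.01,-0.02,0.08,0],[1,-0.02,-0.04,0.13,0],[1,-0.02,-0.04,0.13,0],[1,-0.02,-0.04,0.13,0]]]}}

```text
t: 47.4
tcp_pos: [0.5198, 0.3839, 0.1789]
tool_rot: [0.543, 0.453, -0.543, 0.452]
force: [0.4, 0.2, -1.6]
finger_gap: 0.717
```

```bash
python3 - <<'E'
from h import *
s=manip.sense(); im=snap('wrist','w26'); print(s['t'],s['tcp_pos'],s['finger_gap'],s['force'],jaw(s)[0])
E
```

```text
47.4 [0.51980578 0.38391712 0.17889251] 0.7166345364808788 [ 0.43350216  0.18498624 -1.59895735] -1.752598736736785
```

View pics/w26.png

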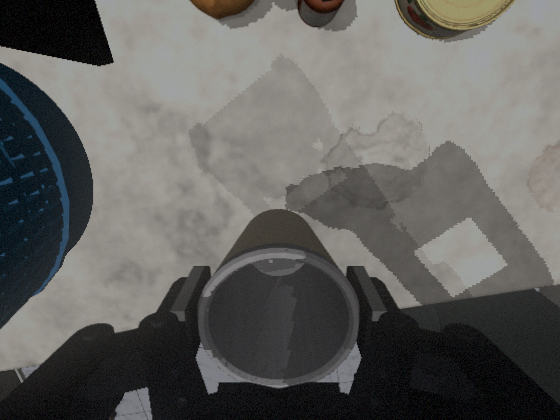

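Request:
{"method": "send_rows", "body": {"steps": [[[1,-0.05,-0.03,0.02,0.05],[1,-0.079,-0.09,0.03,0.1],[1,-0.079,-0.15,0.03,0.2],[1,-0.079,-0.21,0.03,0.3],[1,-0.079,-0.27,0.03,0.365],[1,-0.079,-0.33,0.03,0.365],[1,-0.079,-0.39,0.03,0.365],[1,-0.079,-0.45,0.03,0.365]]]}}

```text
t: 48.45
tcp_pos: [0.4406, -0.0675, 0.2072]
tool_rot: [0.452, 0.545, -0.452, 0.543]
force: [0.2, 0.0, -2.2]
finger_gap: 0.72
```

Request:
{"method": "send_rows", "body": {"steps": [[[1,0,-0.05,0,0],[1,0,-0.09,0,0],[1,0,-0.118,0,0],[1,0,-0.118,0,0],[1,0,-0.118,0,0],[1,0,-0.118,0,0]]]}}

```text
t: 49.2
tcp_pos: [0.4408, -0.1825, 0.208]
tool_rot: [0.452, 0.545, -0.452, 0.543]
force: [0.9, 0.4, -1.5]
finger_gap: 0.722
```

```bash
python3 - <<'E'
from h import *
s=manip.sense(); im=snap('wrist','w27'); print(s['t'],s['tcp_pos'],s['finger_gap'],s['force'],jaw(s)[0])
cv2.imwrite('pics/w27z.png',cv2.resize(im[165:325,180:380,::-1],None,fx=3.5,fy=3.5,interpolation=cv2.INTER_CUBIC))
E
```

```text
49.2 [ 0.44075785 -0.18252954  0.20804802] 0.7216066773560056 [ 0.90367583  0.35077888 -1.49673363] -1.3859474781764192
```

View pics/w27z.png

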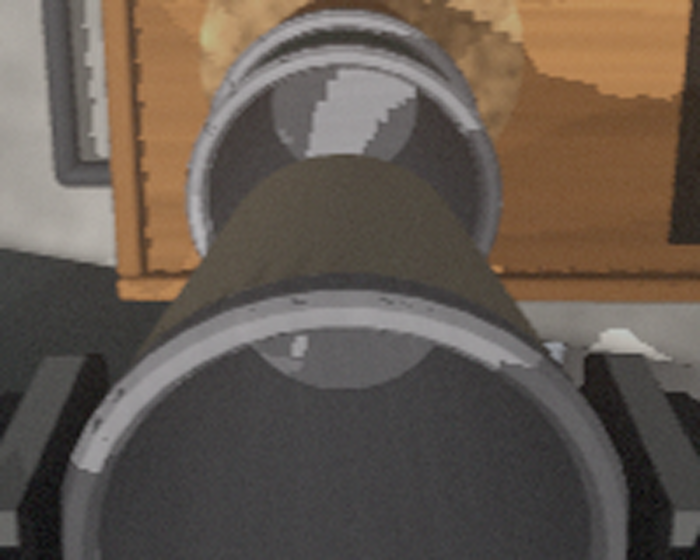

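```bash
python3 - <<'E'
from h import *
s=manip.sense()
z=s['tcp_pos'][2]
print('low',edge(s,[[233.7,217],[322.9,217],[278,177.9]],.131-z)); print('held',edge(s,[[197.7,310],[359.4,310],[279,247.9]],.0345))
E
```

```text
low [[  2.9 -30.4]
 [  3.   31.3]
 [ 30.5   0.2]]
held [[  4.5 -29.7]
 [  4.6  31. ]
 [ 30.    0.8]]
```

Request:
{"method": "send_rows", "body": {"steps": [[[1,0,-0.001,-0.01,0],[1,0,-0.001,-0.02,0],[1,0,-0.001,-0.03,0],[1,0,-0.001,-0.04,0],[1,0,-0.001,-0.05,0],[1,0,-0.001,-0.06,0],[1,0,-0.001,-0.064,0],[1,0,-0.001,-0.064,0]]]}}

```text
t: 50.25
tcp_pos: [0.441, -0.1848, 0.1442]
tool_rot: [0.452, 0.544, -0.452, 0.543]
force: [0.8, 0.6, -2.2]
finger_gap: 0.717
```

Request:
{"method": "send_rows", "body": {"steps": [[[1,0,0,-0.001,0],[1,0,0,-0.002,0],[1,0,0,-0.003,0],[1,0,0,-0.003,0],[1,0,0,-0.003,0]]]}}

```text
t: 50.88
tcp_pos: [0.4412, -0.185, 0.1416]
tool_rot: [0.452, 0.544, -0.452, 0.544]
force: [-0.1, 0.5, -0.5]
finger_gap: 0.722
```

Request:
{"method": "send_rows", "body": {"steps": [[[1,0,0,-0.001,0],[1,0,0,-0.002,0],[1,0,0,-0.003,0],[1,0,0,-0.003,0],[1,0,0,-0.003,0]]]}}

```text
t: 51.5
tcp_pos: [0.4411, -0.185, 0.1385]
tool_rot: [0.452, 0.544, -0.452, 0.544]
force: [-0.2, 1.2, -0.9]
finger_gap: 0.72
```

Request:
{"method": "send_rows", "body": {"steps": [[[1,0,0,-0.0005,0],[1,0,0,-0.001,0],[1,0,0,-0.001,0]]]}}

```text
t: 51.88
tcp_pos: [0.4412, -0.185, 0.1377]
tool_rot: [0.452, 0.544, -0.452, 0.544]
force: [-0.4, 1.2, 0.3]
finger_gap: 0.719
```

Request:
{"method": "send_rows", "body": {"steps": [[[1,0,0,-0.0005,0],[1,0,0,-0.001,0],[1,0,0,-0.001,0]]]}}

```text
t: 52.25
tcp_pos: [0.4412, -0.1849, 0.1368]
tool_rot: [0.452, 0.544, -0.452, 0.544]
force: [0.8, 2.9, 4.0]
finger_gap: 0.718
```

Request:
{"method": "send_rows", "body": {"steps": [[[1,0,0.001,0,0],[1,0,0.001,-0.0005,0],[1,0,0.001,-0.0005,0]]]}}

```text
t: 52.62
tcp_pos: [0.4411, -0.184, 0.136]
tool_rot: [0.452, 0.544, -0.452, 0.544]
force: [-0.7, 1.8, 2.2]
finger_gap: 0.716
```

Request:
{"method": "send_rows", "body": {"steps": [[[0.5,0,0,0,0],[0,0,0,0,0],[0,0,0,0,0],[0,0,0,0,0]]]}}

```text
t: 53.12
tcp_pos: [0.4412, -0.1843, 0.136]
tool_rot: [0.452, 0.544, -0.452, 0.544]
force: [-0.1, -0.5, -0.7]
finger_gap: 1.001
```

Request:
{"method": "send_rows", "body": {"steps": [[[0,0,0,0.04,0],[0,0,0,0.08,0],[0,0,0,0.12,0],[0,-0.01,0.06,0.12,0],[0,-0.02,0.12,0.12,0],[0,-0.02,0.18,0.12,0],[0,-0.02,0.24,0.12,0],[0,-0.02,0.24,0.12,0]]]}}

```text
t: 54.12
tcp_pos: [0.42, 0.0597, 0.2561]
tool_rot: [0.45, 0.546, -0.45, 0.545]
force: [-0.6, -0.3, -0.4]
finger_gap: 1.0
```

```bash
python3 - <<'E'
from h import *
s=manip.sense(); im=snap('wrist','w28'); print(s['t'],s['tcp_pos'],s['finger_gap'],s['force'],jaw(s)[0])
a=snap('side','s28'); b=snap('top','t28')
A=cv2.resize(a[100:230,260:400,::-1],None,fx=4,fy=4,interpolation=cv2.INTER_CUBIC); cv2.imwrite('pics/s28z.png',A)
B=cv2.resize(b[180:285,290:450,::-1],None,fx=5,fy=5,interpolation=cv2.INTER_CUBIC); cv2.imwrite('pics/t28z.png',B)
E
```

```text
54.125 [0.41997854 0.05967238 0.2561166 ] 1.00028552403682 [-0.61347349 -0.30945707 -0.38483764] -1.379762610093777
```

View pics/s28z.png

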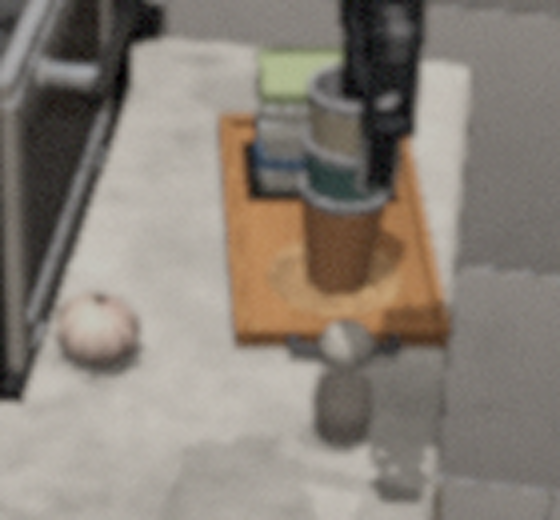

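View pics/t28z.png

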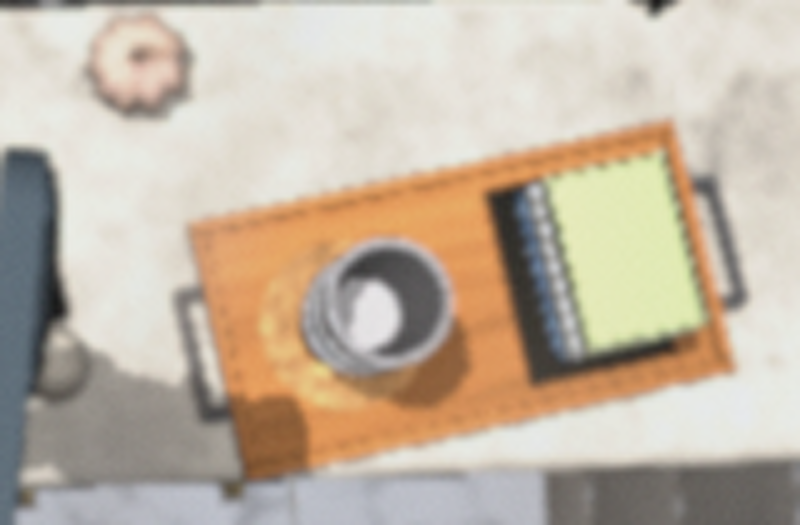

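View pics/w28.png

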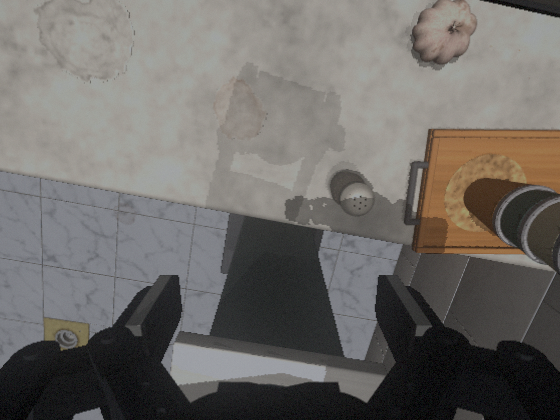

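Request:
{"method": "send_rows", "body": {"steps": [[[0,0,-0.06,0,0],[0,0,-0.1,0.02,0],[0,0,-0.14,0.03,0],[0,0,-0.14,0.03,0],[0,0,-0.14,0.03,0]]]}}

```text
t: 54.9
tcp_pos: [0.4204, -0.0849, 0.2857]
tool_rot: [0.453, 0.543, -0.453, 0.542]
force: [-0.5, 0.3, -0.4]
finger_gap: 1.001
```

```bash
python3 - <<'E'
from h import *
s=manip.sense(); im=snap('wrist','w29'); print(s['t'],s['tcp_pos'],s['force'])
cv2.imwrite('pics/w29z.png',cv2.resize(im[100:310,260:560,::-1],None,fx=2.6,fy=2.6,interpolation=cv2.INTER_CUBIC))
g=lambda l:(np.array(l)+.5)/5-.5+[290,180]
print('green lid top',px2pl('top',g([[540,180],[665,150],[707,328],[583,362]]),.096).mean(0))
print('cream rim top',px2pl('top',g([[393,305]]),.17))
lids(im,s,.096)
E
```

```text
54.9 [ 0.42043615 -0.08486784  0.28569434] [-0.52607696  0.26122982 -0.40095314]
green lid top [ 0.46460968 -0.32229765  0.096     ]
cream rim top [[ 0.43522043 -0.18164579  0.17      ]]
c [ 469.7 -324.3] 95.8 75.7 yaw 0.181
a [ 303.4 -141.4] 169.5 94.5 yaw 0.001
a [261.8 101.1] 265.5 194.0 yaw -0.067
```

View pics/w29z.png

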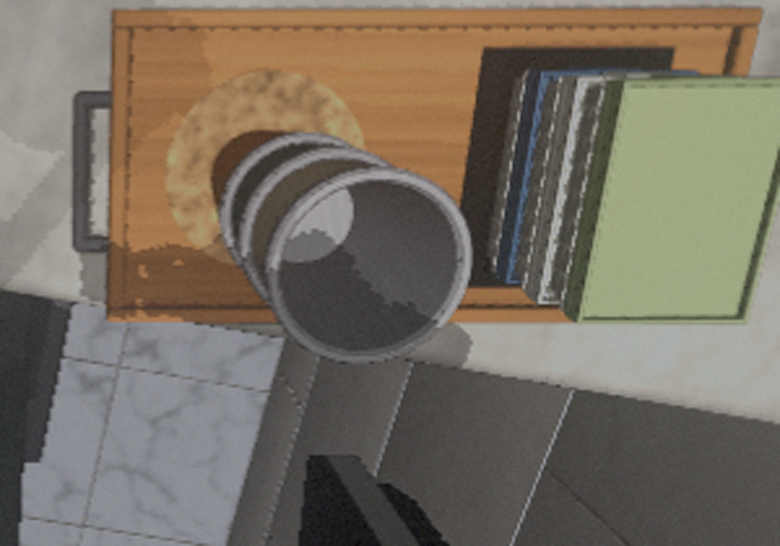

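```bash
python3 - <<'E'
from h import *
print(manip.sign_off(), manip.sense()['t'])
E
```

```text
the job is handed in; nothing more can be done
the job is handed in; nothing more can be done
```

I handed the job in after about 55 s of the 210 s allowed. By my own checks everything is in place; the hand-in gives no verdict.

- **Salt shaker:** it stands upright on the worktop at about (0.42, -0.02), clear of the tray.
- **Boxes:** all three were present. They are stacked blue, white, green on the mat, and each one seated within 0.2 mm of the height I expected. The last wrist picture shows the column square. Its centre is about 4 mm from the mat's centre by the wrist camera and about 2.5 mm by the top camera. I did not see any box knocked aside.
- **Beakers:** I saw three, and only those were there to stack. They are nested orange, green, cream on the cork disc. I set each nested one down with only about 3.5 to 5.5 N of extra force on the tool. The arm readings put the feet about 39 mm apart. The last pictures show the stack straight.
- **Disagreements:** the wrist and top cameras differed by 2–5 mm, close to their stated accuracy and well inside the tolerances. I judged the spacing of the beaker feet from the arm's height readings and did not measure it separately in the pictures.
- **Bystanders:** the arm stayed clear of all four. The garlic looked unmoved in the last top view; I did not measure the tins or the dropper bottle again at the end.

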